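# Load the cassette warmer

### The arm

A 6-joint arm with a two-finger parallel gripper is mounted at the origin on a cart in front of the work surface, level with it; the furniture and walls round the work are solid. World frame = base frame: x ahead of the robot, y to its left, z up, the work surface at z = 0. Lengths are in m, angles in rad, forces in N, time in s.
With the tool pointing down it reaches from about 0.35 to 0.725 m from the base axis. Payload 6 kg.
Tool frame: the origin (TCP) lies at the very end of the fingers, on their centre line; the grasp point (between the pads) lies 19 mm behind it; z points along the fingers, y is the direction in which the jaws open and shut (so a half turn about z gives the same grasp; the last joint's range is limited). The gripper opens to 85 mm and grips with 20 to 120 N. Pads are 22 mm wide; open, the fingers measure 114 mm over their backs; the gripper's body (76 mm by 85 mm) begins 54 mm behind the grasp point. The pads swing forward as they close: fully open they stand 13 mm farther back than shut.
Start: joints at [-0.908, 0.04, 0.085, 0, -1.615, -0.334], TCP at [0.194, -0.568, 0.231] pointing down, gripper open.
Joint ranges: [-2.56, 2.56], [-1.29, 2.01], [-1.08, 1.49], [-3.29, 1.98], [-2.81, -0.18], [-2.99, 2.99]. Speed limits (rad/s): [2.57, 2.57, 3.01, 3.14, 3.14, 3.14].

### API

Orientations are given as [roll, pitch, yaw] about the fixed x, y, z axes, in that order (R = Rz(yaw) Ry(pitch) Rx(roll)).
In Python, from bench import r gives the robot as it stands.
- The arm moves only by the tool move_arm, never from a script. Its argument "deltas" is a list that holds one entry, the list of rows, each a list of 4 numbers: the shift along the tool's x, y, z in mm, then the turn about the tool's z in rad. In form: [[[x, y, z, twist], ...]]. A call has 1 to 5 rows; each row shifts and turns the commanded pose from where the row before left it, along the tool's axes as they then stand; what a row does not reach is not made up. A row lasts 1/8 s, in which the tool goes at most 62.5 mm and 10.7 degrees, less where a joint would pass 70% of its speed; a pose out of reach is approached as far as the arm can. A call is refused whole if a number of a shift passes 62.5 or a number of a turn 0.188, either way. A call with a gripper value outside its range is refused whole. "fingers" is the closure in counts, from 0 (fully open) to 255 (shut), set as the call begins (left out, the last holds). The fingers move at their own pace and stop on an object; the grip force is fixed at half the most. Time passes only in rows, so rows that do not move let the fingers close. It gives the time, the measured TCP pose, the force and the opening at its end, in the units of the state.
- r.observe(): the state, without advancing time (a new reading comes with each control period).
- r.capture(name): name is "scene" or "top" or "wrist"; returns a dict with "pixels" (480x640x3 uint8, red, green, blue), "z_map" (480x640 float32, m along the optical axis (not along the pixel's ray), 0 where there is no reading), "intrinsics" (3x3 intrinsics, pixels), "position" and "orientation" of the camera in the world; the wrist camera has in their place "tool_from_camera" (4x4, takes a point from camera to tool coordinates, whose origin is the TCP and whose axes are the flange's). Camera axes: x right, y up, looking along -z (the intrinsics and any distortion apply to the point x, -y, -z); pixel columns grow to the right and rows downward; lengths in m; the calibration is good to about 2 mm. A picture is of the moment at which its call begins: read the wrist's pose just before it.
- r.close_job(): hands the job in, once; it reports no verdict.
The state is a dict: "time": time; "joint_positions": joint angles; "joint_velocities": joint speeds; "joint_efforts": joint torques, N m; "position": TCP position; "tool_rot": TCP orientation; "wrist_force": force on the tool from outside, world axes, zero at the start; "ft_torque": the same for the moment, N m; "gripper_width": finger opening in m.
Only numpy, scipy, OpenCV 4.12 (cv2) and the standard library are available. Lean on these libraries where they do the work, as an engineer would, in place of code of your own. Each camera call takes 0.05 s, during which the arm holds its last target.

### The job

Put all the flat white test cassettes lying on the bench into the warming station: pull up its sprung index plunger and twist it counter-clockwise into the rest notch so that it stays up by itself, draw the carriage fully out, lay every cassette flat and face up in the tray, none on top of another, then push the carriage fully home and turn the plunger back so that it drops and locks the carriage. Then twist the sprung start switch clockwise to its stop and let it spring back. Leave everything else where it is.

Things in the scene. Friction and masses are not known exactly. Their poses are not given: they have to be found in the camera images.
- tray_floor (a point): Carriage's plain metal tray: centre of its floor, upper face, 22 mm above the bench. Inside 80 mm along x, 184 mm along y; rim 10 mm above the floor; takes four cassettes side by side, their long sides along x, at 46 mm pitch along y. x points straight back under the hood, away from the robot, y left, z up; the carriage slides along x only. This point moves with it.
- station_rear (a point): Fixed warming station (base plate 336 x 298 mm): centre of the top of its white hood, 67 mm above the bench; hood 112 mm deep (x), 220 mm wide (y), open at the front, 35 mm clear over the tray floor. Axes as tray_floor. Home, the tray is wholly under the hood, out of reach; drawn out, the tray's centre is 64 mm in front of the hood's front edge.
- carriage (a joint): How far the carriage is drawn out towards the robot, m: 0 = home under the hood at its stop, 0.12 = fully out at its stop. About 2 N of friction; it stays where it is left. Locked by the index plunger at 0 (start) and, if the plunger drops there, at 0.12.
- carriage_grip (a point): Centre of the carriage's black pull bar: 12 mm thick (along the carriage's x), 60 mm long (along y), 28 mm high, its top 90 mm above the bench, on a stalk 98 mm in front of the tray's centre. Axes as tray_floor. Pinch it from above across its 12 mm.
- plunger_grip (a point): Centre of the index plunger's black T-handle at the station's right, beside the hood: bar 50 mm long (along this x), 12 mm wide (along y), 22 mm high, top 104 mm above the bench when down; this point rises and turns with it, on the vertical turning axis. Pinch it from above across its 12 mm. Its pin drops into the carriage's steel index bar and locks the carriage.
- plunger_pull (a joint): Lift of the plunger, m: 0 = down, pin in its hole (locked). A spring pulls it down, 5 N at 0 to 9 N at the top stop 0.019. Above 0.0145 its cross pin clears the collar and the handle can turn; in the rest notch it sits at 0.012, on the land between slot and notch at 0.0145. Unparked with the carriage between its ends, the pin rests on the bar at 0.010.
- plunger_twist (a joint): Turn of the T-handle, rad, counter-clockwise from above: 0 = over the deep slot (only here it goes down), 1.15 = rest notch (holds from 1.0 to 1.3), stop 1.35. While down it cannot turn. To park: lift to about 0.017, turn to 1.15, lower, let go. To lock: lift to about 0.017, turn back to 0, lower, let go.
- switch_grip (a point): Centre of the bar grip of the sprung start switch on the grey control box (75 x 100 mm, 49 mm high, fixed to the bench, left of the station). Bar 44 mm long (along this x), 13 mm wide (along y), 26 mm high, top 83 mm above the bench; the turning axis passes vertically through this point.
- start_switch (a joint): Turn of the start switch, rad, clockwise seen from above: 0 = rest, 1.2 = stop. A spring turns it back to 0 when let go (0.03 N m at 0, 0.18 N m at the stop).
- cassette_1_center (a point): White flat plastic test cassette, 21 mm wide (its x), 70 mm long (its y), 5 mm thick, lying face up on the bench to the right of the station; this point is its centre, half-way up, z up out of its face. Grip it across its 21 mm with the fingertips. Three or four of the five cassettes are present.
- cassette_2_center (a point): White flat plastic test cassette, 21 mm wide (its x), 70 mm long (its y), 5 mm thick, lying face up on the bench to the right of the station; this point is its centre, half-way up, z up out of its face. Grip it across its 21 mm with the fingertips. Three or four of the five cassettes are present.
- cassette_3_center (a point): White flat plastic test cassette, 21 mm wide (its x), 70 mm long (its y), 5 mm thick, lying face up on the bench to the right of the station; this point is its centre, half-way up, z up out of its face. Grip it across its 21 mm with the fingertips. Three or four of the five cassettes are present.
- cassette_4_center (a point): White flat plastic test cassette, 21 mm wide (its x), 70 mm long (its y), 5 mm thick, lying face up on the bench to the right of the station; this point is its centre, half-way up, z up out of its face. Grip it across its 21 mm with the fingertips. Three or four of the five cassettes are present.
- cassette_5_center (a point): White flat plastic test cassette, 21 mm wide (its x), 70 mm long (its y), 5 mm thick, lying face up on the bench to the right of the station; this point is its centre, half-way up, z up out of its face. Grip it across its 21 mm with the fingertips. Three or four of the five cassettes are present.
- gauze_pack_center (a point): Bystander: small white pack, 35 x 35 x 21 mm; this point is its centre. Leave it alone.
- tube_stand_center (a point): Bystander: small grey tube stand, 42 x 42 x 24 mm; this point is its centre. Leave it alone.

How it is judged:
By the outcome, as a careful person would: the job done as asked, in the order asked, and still so for the second after the job is handed in, with the robot touching nothing.
Of cassette_1, cassette_2, cassette_3, cassette_4, cassette_5 only 3 to 4 are there at a start; the rules pass over those that are not, and their reading is None.
At some moment in a run one of cassette_1, cassette_2, cassette_3, cassette_4, cassette_5 may be knocked a few centimetres aside while the robot is not near it.
Once in a run the grip may slacken for a moment while it holds something.
It also fails if it takes over 200 s, if anything falls off the work surface, if the arm or the gripper's body presses on something with over 40 N, if the wrist force passes 120 N, or if a joint passes its speed limit or range.

## Working session

There is one attempt and no reset: what is moved stays moved. The work goes in short steps, Python scripts to look and compute and a tool call to move; the robot and the scene stay as the last step left them, time stands still between calls to the robot, and variables do not carry over. Pictures are saved under pics/ and viewed, and the job is handed in when it is done.

Besides the shell and the picture viewer there is one more tool, called after "Request:" as name(argument=value, ...), one argument or row to a line, values as JSON. move_arm: Moves the arm, as the interface text tells. Its arguments: {"type":"object","properties":{"deltas":{"type":"array","items":{"type":"array","items":{"type":"array","items":{"type":"number"}}}},"fingers":{"type":"number"}},"required":["deltas"]}

```bash
ls; mkdir -p pics; cat > h.py <<'E'
import numpy as np, cv2
from bench import r
from scipy.spatial.transform import Rotation as Ro
def Rm(o):
    o=np.array(o,float)
    if o.shape==(3,3): return o
    return Ro.from_euler('xyz',o).as_matrix()
def save(c,n): cv2.imwrite('pics/'+n+'.png',cv2.cvtColor(c['pixels'],cv2.COLOR_RGB2BGR))
def cam(name):
    s=r.observe(); c=r.capture(name)
    if name=='wrist':
        T=np.array(c['tool_from_camera']); W=np.eye(4); W[:3,:3]=Rm(s['tool_rot']); W[:3,3]=s['position']
        M=W@T; c['R']=M[:3,:3]; c['p']=M[:3,3]
    else:
        c['R']=Rm(c['orientation']); c['p']=np.array(c['position'],float)
    return c
def ray(c,u,v):
    K=np.array(c['intrinsics']); d=np.array([(u-K[0,2])/K[0,0],-(v-K[1,2])/K[1,1],-1.0])
    return c['R']@d
def onz(c,u,v,z):
    d=ray(c,u,v); return c['p']+d*(z-c['p'][2])/d[2]
def dep(c,u,v):
    return c['p']+ray(c,u,v)*float(c['z_map'][int(round(v)),int(round(u))])
def cloud(c):
    K=np.array(c['intrinsics']);v,u=np.mgrid[0:480,0:640]
    d=np.stack([(u-K[0,2])/K[0,0],-(v-K[1,2])/K[1,1],-np.ones_like(u,float)],-1)*c['z_map'][...,None]
    return d@c['R'].T+c['p']
E
python3 - <<'E'
from h import *
print(r.observe())
for n in ['scene','top','wrist']:
    c=cam(n); save(c,n+'0'); print(n,{k:(v.shape if hasattr(v,'shape') and v.size>16 else v) for k,v in c.items()})
E
```

```text
pics
{'time': 0.0, 'joint_positions': array([-9.08293809e-01,  4.08077937e-02,  8.37903934e-02, -4.79350850e-04,
       -1.61548919e+00, -3.33722246e-01]), 'joint_velocities': array([ 0.00182256, -0.00066044, -0.00102557,  0.00036033,  0.00037307,
        0.00107177]), 'joint_efforts': array([-2.38803368e-04, -3.68204713e+01,  3.47417128e+01,  6.93250358e+00,
       -5.47486401e-03,  4.43431122e-05]), 'position': array([ 0.19372048, -0.56751498,  0.23026682]), 'tool_rot': array([ 3.13981988e+00, -1.07729060e-04, -2.81279128e+00]), 'wrist_force': array([-0.15785091,  1.5189963 , -0.54737713]), 'ft_torque': array([ 0.03396433,  0.01799162, -0.00805535]), 'gripper_width': 0.08524689759959597}
scene {'pixels': (480, 640, 3), 'z_map': (480, 640), 'intrinsics': array([[515.87649859,   0.        , 310.78407138],
       [  0.        , 515.87649859, 244.21408102],
       [  0.        ,   0.        ,   1.        ]]), 'position': array([-0.26647212,  0.42931416,  1.29651692]), 'orientation': array([ 0.66197962, -0.00652179, -2.1093781 ]), 'R': array([[-0.51290814,  0.67917148, -0.52502508],
   
[... 794 characters left out ...]
,   0.        , 321.97802205],
       [  0.        , 333.98908525, 240.22938919],
       [  0.        ,   0.        ,   1.        ]]), 'tool_from_camera': array([[ 2.88399849e-04,  9.60805379e-01,  2.77223630e-01,
         7.14111884e-02],
       [ 9.99999946e-01, -2.33087146e-04, -2.32478198e-04,
         5.47681755e-04],
       [-1.58749038e-04,  2.77223682e-01, -9.60805394e-01,
        -1.42801599e-01],
       [ 0.00000000e+00,  0.00000000e+00,  0.00000000e+00,
         1.00000000e+00]]), 'R': array([[-0.32319467, -0.909432  , -0.26168423],
       [ 0.94633077, -0.31006299, -0.09120863],
       [ 0.00180945, -0.27711798,  0.9608342 ]]), 'p': array([ 0.1260381 , -0.59031702,  0.37316172])}
```

View pics/top0.png

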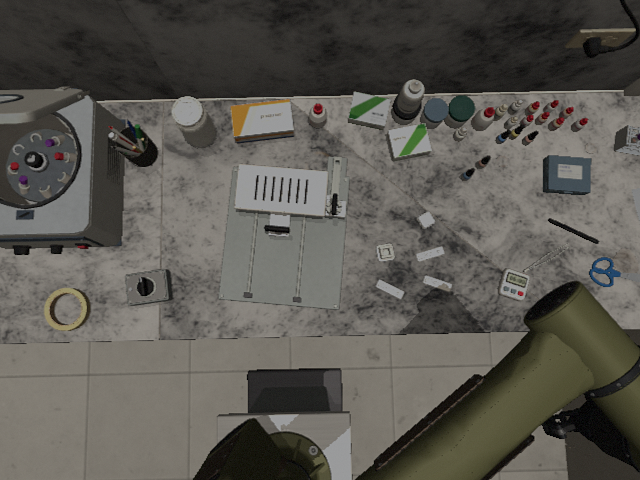

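View pics/scene0.png

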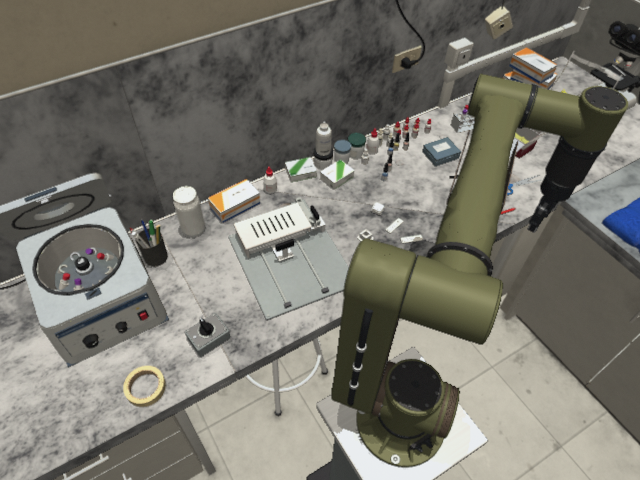

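View pics/wrist0.png

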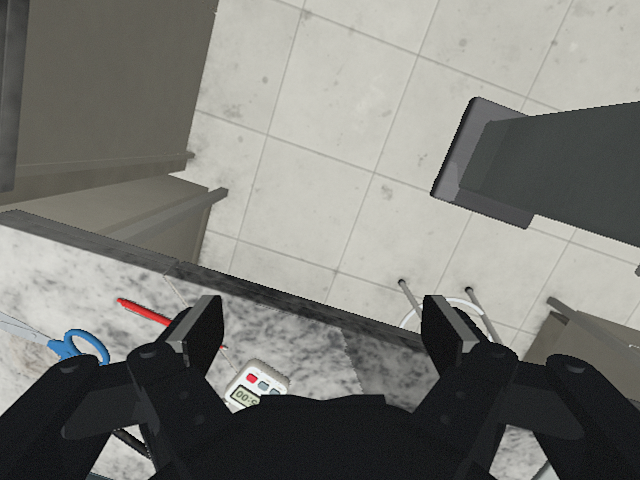

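Top view: hood at about (281,190), pull bar (277,229), plunger handle (334,204), switch (147,287). Three cassettes at (390,289), (430,254) and (437,283), with the tube stand at (385,252) and the gauze at (426,220). The arm may be hiding more. I'll measure these next.

```bash
python3 - <<'E'
from h import *
c=cam('top')
P=cloud(c)
px=c['pixels']
big=cv2.resize(px[140:320,110:480],None,fx=2.1,fy=2.1,interpolation=cv2.INTER_CUBIC)
cv2.imwrite('pics/topz.png',big[...,::-1])
for n,(u,v) in dict(hood=(281,180),bar=(277,229),plun=(334,204),sw=(147,287),c1=(390,289),c2=(430,254),c3=(437,283),tube=(385,252),gauze=(426,220),bench=(400,320),plateFL=(222,297),plateFR=(338,306)).items():
    print(n,P[v,u].round(4))
# white blobs with height 2-9mm
hsv=cv2.cvtColor(px,cv2.COLOR_RGB2HSV)
m=((hsv[...,1]<40)&(hsv[...,2]>190)&(P[...,2]>-0.01)&(P[...,2]<0.015)).astype(np.uint8)
n,l,st,ce=cv2.connectedComponentsWithStats(m)
for i in range(1,n):
    if st[i,4]>60:
        cn,_=cv2.findContours((l==i).astype(np.uint8),cv2.RETR_EXTERNAL,cv2.CHAIN_APPROX_NONE)
        R=cv2.minAreaRect(cn[0]); b=cv2.boxPoints(R); w=np.array([onz(c,*q,0.005)[:2] for q in b])
        print(ce[i].round(1),st[i,4],w.mean(0).round(4),np.linalg.norm(w[1]-w[0]).round(4),np.linalg.norm(w[2]-w[1]).round(4),np.degrees(np.arctan2(*(w[1]-w[0])[::-1])).round(1), np.median(P[l==i][:,2]).round(4))
E
```

```text
hood [ 0.7077 -0.0067  0.0631]
bar [0.5841 0.003  0.0889]
plun [ 0.6374 -0.1315  0.1042]
sw [0.4576 0.3138 0.0578]
c1 [ 0.4409 -0.2673  0.0051]
c2 [ 0.5256 -0.372  -0.0019]
c3 [ 0.4526 -0.3827  0.0094]
tube [ 5.331e-01 -2.596e-01  1.000e-04]
gauze [ 0.608  -0.3617  0.021 ]
bench [ 3.650e-01 -2.891e-01  1.000e-04]
plateFL [0.4311 0.1447 0.0111]
plateFR [ 0.4026 -0.138   0.0072]
```

View pics/topz.png

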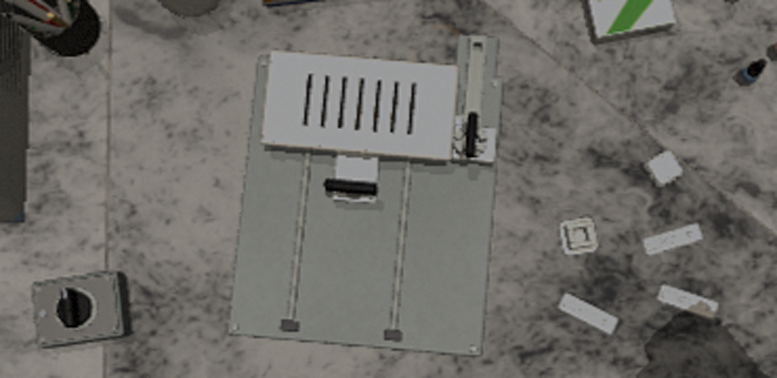

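```bash
python3 - <<'E'
from h import *
for cn_ in ['top','scene']:
    c=cam(cn_); P=cloud(c); px=c['pixels']; g=cv2.cvtColor(px,cv2.COLOR_RGB2GRAY)
    print(cn_)
    roi=(P[...,0]>0.3)&(P[...,0]<0.85)&(abs(P[...,1])<0.55)
    def rep(m,z,nm,mn=60,color=None):
        m=cv2.morphologyEx(m.astype(np.uint8),cv2.MORPH_CLOSE,np.ones((3,3)))
        n,l,st,ce=cv2.connectedComponentsWithStats(m)
        for i in range(1,n):
            if st[i,4]>mn:
                k,_=cv2.findContours((l==i).astype(np.uint8),cv2.RETR_EXTERNAL,cv2.CHAIN_APPROX_NONE)
                k=max(k,key=len)[:,0,:]
                zz=np.median(P[l==i][:,2]) if z is None else z
                w=np.array([onz(c,*q,zz)[:2] for q in k.astype(float)],np.float32)
                R=cv2.minAreaRect(w*1000); print(nm,ce[i].round(),st[i,4],np.round(R[0],1),np.round(R[1],1),round(R[2],1),'z',zz.round(4),px[l==i].mean(0).round())
    z=P[...,2]
    rep(roi&(z>0.055)&(z<0.08)&(g>120),0.067,'hood',500)
    rep(roi&(z<0.1)&(z>-0.003)&(P[...,1]<-0.17)&(g>150),0.005,'white',25)
    rep(roi&(g<50)&(z>0.06)&(z<0.15),None,'black',25)
    rep(roi&(z>0.035)&(z<0.06)&(P[...,1]>0.2),0.049,'box',100)
E
```

```text
topTraceback (most recent call last):
  File "<stdin>", line 17, in <module>
  File "<stdin>", line 15, in rep
AttributeError: 'float' object has no attribute 'round'
```

```bash
cat > m.py <<'E'
from h import *
def rep(c,P,m,z,nm,mn=60,close=3):
    px=c['pixels']
    m=cv2.morphologyEx(m.astype(np.uint8),cv2.MORPH_CLOSE,np.ones((close,close)))
    n,l,st,ce=cv2.connectedComponentsWithStats(m)
    out=[]
    for i in range(1,n):
        if st[i,4]>mn:
            k,_=cv2.findContours((l==i).astype(np.uint8),cv2.RETR_EXTERNAL,cv2.CHAIN_APPROX_NONE)
            k=max(k,key=len)[:,0,:]
            zm=float(np.median(P[l==i][:,2])); zz=zm if z is None else z
            w=np.array([onz(c,*q,zz)[:2] for q in k.astype(float)],np.float32)
            R=cv2.minAreaRect(w*1000); b=cv2.boxPoints(R); e=max((b[1]-b[0],b[2]-b[1]),key=np.linalg.norm)
            a=np.degrees(np.arctan2(e[1],e[0]))%180
            print(nm,ce[i].round(),st[i,4],'ctr',np.round(R[0],1),'size',np.round(sorted(R[1]),1),'longdir',round(a,1),'z',round(zm,4),px[l==i].mean(0).round())
            out.append((R[0],sorted(R[1]),a,st[i,4]))
    return out
E
python3 - <<'E'
from m import *
for cn_ in ['top','scene']:
    c=cam(cn_); P=cloud(c); px=c['pixels']; g=cv2.cvtColor(px,cv2.COLOR_RGB2GRAY)
    print(cn_)
    roi=(P[...,0]>0.3)&(P[...,0]<0.85)&(abs(P[...,1])<0.55); z=P[...,2]
    rep(c,P,roi&(z>0.055)&(z<0.08)&(g>120),0.067,'hood',500)
    rep(c,P,roi&(z<0.1)&(z>-0.003)&(P[...,1]<-0.17)&(g>150),0.005,'white',25)
    rep(c,P,roi&(g<50)&(z>0.06)&(z<0.15),None,'black',25)
    rep(c,P,roi&(z>0.035)&(z<0.06)&(P[...,1]>0.2),0.049,'box',100)
E
```

```text
top
hood [282. 190.] 3855 ctr [683.3 -11.9] size [110.6 228.4] longdir 83.6 z 0.0664 [148. 148. 148.]
white [400. 138.] 420 ctr [ 818.6 -323. ] size [71.7 72.8] longdir 99.9 z 0.034 [154. 154. 155.]
white [422. 146.] 182 ctr [ 799.  -369.4] size [33.9 64.2] longdir 139.9 z 0.0339 [155. 155. 155.]
white [426. 219.] 128 ctr [ 612.7 -365.8] size [28.5 29.1] longdir 28.0 z 0.0203 [154. 155. 156.]
white [385. 252.] 173 ctr [ 532.3 -258. ] size [37.2 39.7] longdir 8.1 z 0.0082 [148. 147. 140.]
white [430. 254.] 191 ctr [ 525.8 -369.4] size [18.  65.1] longdir 105.3 z 0.0041 [153. 153. 153.]
white [504. 286.] 41 ctr [ 446.1 -546.6] size [14.  49.1] longdir 1.4 z 0.0164 [155. 155. 155.]
white [434. 282.] 133 ctr [ 452.8 -383.8] size [17.3 66.2] longdir 70.1 z 0.0038 [153. 154. 154.]
white [389. 289.] 196 ctr [ 441.4 -266.2] size [17.7 65.4] longdir 61.9 z 0.0042 [154. 155. 155.]
black [462. 119.] 36 ctr [ 846.9 -452.4] size [ 7.7 29.6] longdir 88.6 z 0.0716 [20. 33. 28.]
black [125. 151.] 1030 ctr [780.3 371.3] size [105.1 137.4] longdir 134.9 z 0.0909 [33. 33. 29.]
black [334. 204.] 89 ctr 
[... 1756 characters left out ...]
ze [72.6 98.9] longdir 170.2 z 0.0787 [35. 34. 30.]
black [285. 245.] 120 ctr [579.3   5.5] size [23.7 59.4] longdir 84.3 z 0.0834 [23. 23. 23.]
black [143. 314.] 72 ctr [549.2 449.1] size [22.3 24.3] longdir 1.9 z 0.1072 [78. 30. 34.]
black [205. 327.] 89 ctr [449.5 320.9] size [18.7 49.7] longdir 14.4 z 0.078 [24. 24. 24.]
black [121. 327.] 96 ctr [540.6 509.9] size [25.3 31.5] longdir 161.5 z 0.1095 [36. 35. 34.]
box [155. 255.] 139 ctr [772.3 349.3] size [49.5 73.8] longdir 84.0 z 0.0488 [37. 35. 32.]
box [140. 326.] 269 ctr [558.1 469.1] size [ 29.5 158.1] longdir 97.5 z 0.0443 [101.  99.  92.]
box [206. 333.] 868 ctr [448.9 320.4] size [80.5 99.9] longdir 97.3 z 0.0465 [125. 124. 120.]
```

```bash
cat > plan.py <<'E'
from h import *
import sys
def plan(x,y,z,yaw=None):
    s=r.observe(); R=Rm(s['tool_rot']); p=np.array(s['position']); cy=s['tool_rot'][2]
    if yaw is None: yaw=cy; 
    d=(yaw-cy+np.pi)%(2*np.pi)-np.pi
    tw=-d
    R2=Ro.from_euler('z',d).as_matrix()@R
    dd=R2.T@(np.array([x,y,z])-p)*1000
    print('twist first: %.3f (n=%.1f); then shift mm'%(tw,abs(tw)/.187),dd.round(1),'n=%.1f'%(np.linalg.norm(dd)/62.5), 't=%.2f'%s['time'],'w',s['gripper_width'],'j6 %.2f'%s['joint_positions'][5],'F',np.round(s['wrist_force'],1))
if __name__=='__main__':
    plan(*[float(a) for a in sys.argv[1:]])
E
python3 plan.py 0.42 -0.33 0.28 -3.246
```

```text
twist first: 0.433 (n=2.3); then shift mm [-200.3  260.1  -48.8] n=5.3 t=0.35 w 0.08530809583947843 j6 -0.33 F [ 0.6 -1.   0.2]
```

Request:
move_arm(
  deltas=[
    [[-40,52,-10,0],[-40,52,-10,0],[-40,52,-10,0],[-40,52,-10,0.1],[-15,25,-5,0.1]],
  ],
)

```text
time: 0.98
position: [0.2826, -0.304, 0.2751]
tool_rot: [-3.14, 0.002, -3.014]
wrist_force: [-0.1, -0.0, -0.0]
gripper_width: 0.0857
```

```bash
python3 plan.py 0.42 -0.33 0.28 -3.246; python3 -c "
from h import *
c=cam('wrist'); save(c,'w1')"
```

```text
twist first: 0.232 (n=1.2); then shift mm [-139.4  -11.6   -4.6] n=2.2 t=0.97 w 0.08565319913777625 j6 -1.11 F [-0.1 -0.  -0. ]
```

View pics/w1.png

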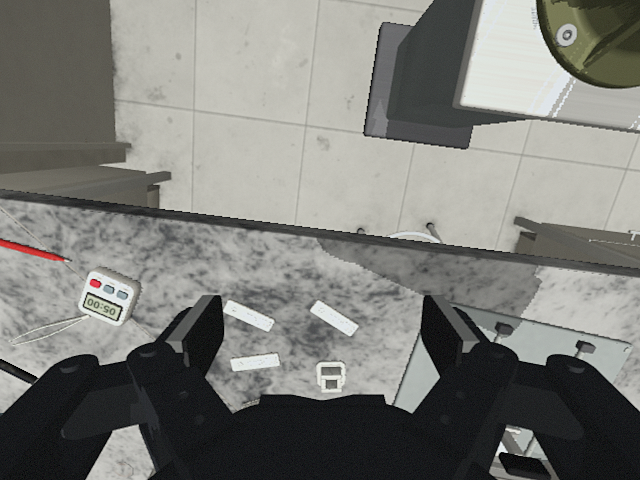

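Three cassettes show clearly in the wrist view: (249,316), (334,317) and (255,361). The tube stand is at (331,377). There is no fourth nearby. Next I'll go over the plunger.

Request:
move_arm(
  deltas=[
    [[-50,0,0,0.116],[-60,0,0,0.116],[-30,0,0,0],[0,0,0,0],[0,0,0,0]],
  ],
)

```text
time: 1.65
position: [0.4211, -0.3021, 0.274]
tool_rot: [-3.141, -0.0, 3.038]
wrist_force: [-0.7, -0.2, 0.2]
gripper_width: 0.0856
```

```bash
cat > cass.py <<'E'
from m import *
import sys
c=cam('wrist'); save(c,sys.argv[1]); P=cloud(c); px=c['pixels']; hsv=cv2.cvtColor(px,cv2.COLOR_RGB2HSV)
z=P[...,2]; v=np.mgrid[0:480,0:640][0]
roi=(P[...,0]>0.3)&(P[...,0]<0.8)&(P[...,1]<-0.17)&(P[...,1]>-0.65)&(v<420)
rep(c,P,roi&(z<0.03)&(z>0.001)&(hsv[...,2]>185)&(hsv[...,1]<40),0.005,'cass',120)
E
python3 cass.py w2; python3 plan.py 0.62 -0.13 0.26
```

```text
cass [350. 215.] 774 ctr [ 439.8 -266.9] size [19.2 67.7] longdir 62.0 z 0.0048 [191. 188. 177.]
cass [108. 248.] 2046 ctr [ 470.4 -593.6] size [ 70.6 130.8] longdir 148.6 z 0.0171 [205. 210. 204.]
cass [260. 233.] 853 ctr [ 451.  -384.4] size [20.9 69.8] longdir 70.0 z 0.0048 [224. 229. 231.]
cass [362. 282.] 718 ctr [ 532.5 -259.1] size [42.2 45.1] longdir 9.1 z 0.0056 [219. 221. 214.]
cass [279. 285.] 747 ctr [ 524.4 -370.7] size [20.8 69.7] longdir 105.5 z 0.0048 [223. 228. 228.]
cass [418. 286.] 129 ctr [ 545.9 -184.5] size [16.4 29.8] longdir 73.9 z 0.0007 [192. 192. 187.]
cass [182. 306.] 146 ctr [ 546.9 -511.2] size [17.1 50. ] longdir 131.2 z 0.0007 [198. 198. 193.]
cass [290. 346.] 601 ctr [ 618.9 -369.6] size [40.7 51.2] longdir 130.8 z 0.0205 [215. 219. 220.]
cass [221. 383.] 313 ctr [ 667.3 -472.7] size [35.1 57.5] longdir 21.8 z 0.0006 [194. 194. 189.]
twist first: -0.000 (n=0.0); then shift mm [-180.2  191.8   14.4] n=4.2 t=1.70 w 0.08517482573200819 j6 -1.44 F [ 0.   0.3 -0.5]
```

View pics/w2.png

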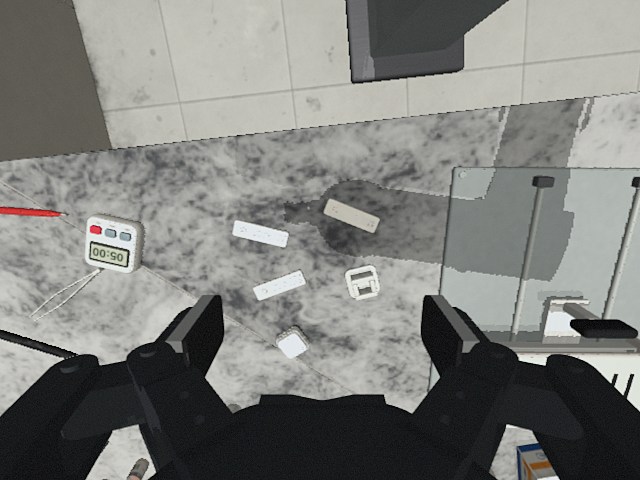

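Three cassettes are confirmed, matching the top view to about 2 mm: A at (352,215) is (0.440,-0.267), B at (261,233) is (0.451,-0.384), and C at (279,285) is (0.524,-0.371). Now the plunger.

Request:
move_arm(
  deltas=[
    [[-40,42,0,0],[-40,42,0,0],[-40,42,0,0],[-40,45,10,0],[-20,20,5,0]],
  ],
)

```text
time: 2.33
position: [0.621, -0.1286, 0.2583]
tool_rot: [3.141, -0.001, 3.04]
wrist_force: [-1.1, -0.8, -0.2]
gripper_width: 0.0854
```

Request:
move_arm(
  deltas=[
    [[0,0,0,0],[0,0,0,0]],
  ],
)

```text
time: 2.58
position: [0.6196, -0.1312, 0.26]
tool_rot: [-3.141, 0.001, 3.038]
wrist_force: [-1.1, -0.4, -0.1]
gripper_width: 0.0859
```

```bash
cat > st.py <<'E'
from m import *
import sys
c=cam('wrist'); save(c,sys.argv[1]); P=cloud(c); px=c['pixels']; g=cv2.cvtColor(px,cv2.COLOR_RGB2GRAY)
z=P[...,2]; v=np.mgrid[0:480,0:640][0]
roi=(P[...,0]>0.3)&(P[...,0]<0.85)&(P[...,1]>-0.25)&(P[...,1]<0.45)&(v<395)
rep(c,P,roi&(g<60)&(z>0.07)&(z<0.12),None,'black',60,1)
rep(c,P,roi&(g>120)&(z>0.058)&(z<0.075),0.067,'hood',500,1)
E
python3 st.py w3; python3 plan.py 0.638 -0.1316 0.26
```

```text
black [461. 169.] 875 ctr [584.4   0.6] size [11.7 64.1] longdir 84.1 z 0.0896 [26. 26. 27.]
black [323. 241.] 579 ctr [ 635.8 -132.1] size [10.9 50.6] longdir 173.0 z 0.1037 [21. 21. 22.]
hood [444. 257.] 18045 ctr [681.4  -7.7] size [110.5 219. ] longdir 84.1 z 0.0672 [190. 191. 184.]
twist first: -0.000 (n=0.0); then shift mm [-18.4   1.7   0.3] n=0.3 t=2.62 w 0.08564300325182816 j6 -1.78 F [0.4 0.7 1.2]
```

View pics/w3.png

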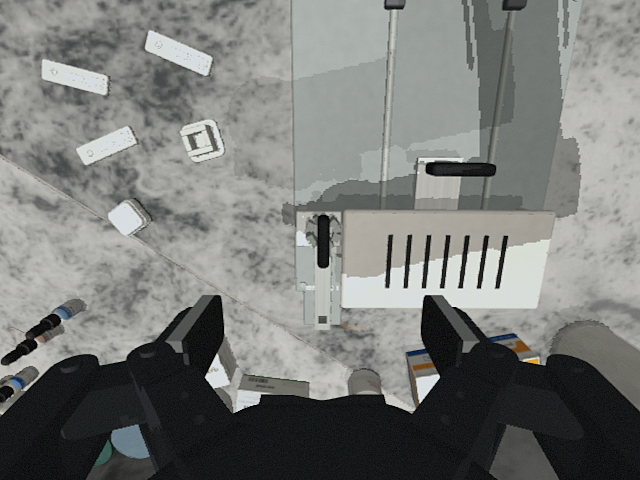

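Pull bar top at (461,169) is (0.584,0.001). Plunger handle at (323,241) is (0.636,-0.132), top at 104 mm. Station yaw is -5.9°, and the tool is already aligned to it. Descending on the plunger.

```bash
python3 plan.py 0.637 -0.132 0.080 3.0386
```

```text
twist first: -0.001 (n=0.0); then shift mm [-17.1   1.2 180.3] n=2.9 t=2.62 w 0.08564300325182816 j6 -1.78 F [0.4 0.7 1.2]
```

Request:
move_arm(
  deltas=[
    [[-17,1,55,0],[0,0,55,0],[0,0,35,0],[0,0,20,0],[0,0,0,0]],
  ],
  fingers=100,
)

```text
time: 3.25
position: [0.6365, -0.1318, 0.0937]
tool_rot: [-3.141, -0.001, 3.038]
wrist_force: [-0.6, -0.4, 0.4]
gripper_width: 0.0519
```

```bash
python3 st.py w4; python3 plan.py 0.637 -0.132 0.080 3.0386
```

```text
black [586. 158.] 2982 ctr [583.1 -12.8] size [11.3 49.3] longdir 84.1 z 0.0893 [29. 30. 31.]
black [321. 305.] 2687 ctr [ 634.5 -131.7] size [11.1 52.9] longdir 173.4 z 0.1036 [21. 22. 23.]
black [260. 314.] 549 ctr [ 633.5 -158.2] size [ 5.8 30.6] longdir 174.2 z 0.1104 [19. 21. 21.]
black [384. 313.] 505 ctr [ 637.9 -105.3] size [ 5.7 29.4] longdir 173.9 z 0.1113 [19. 20. 21.]
black [231. 306.] 176 ctr [ 624.3 -167.7] size [ 4.  10.5] longdir 145.2 z 0.1132 [29. 30. 32.]
black [413. 306.] 177 ctr [632.  -94.2] size [ 3.8 10.4] longdir 23.9 z 0.1131 [27. 29. 30.]
hood [507. 300.] 29683 ctr [672.2 -29.2] size [ 99.7 174.6] longdir 84.1 z 0.0672 [191. 189. 181.]
twist first: -0.001 (n=0.0); then shift mm [ 0.5 -0.2 15.5] n=0.2 t=3.30 w 0.05168902122784299 j6 -1.78 F [ 0.9 -0.1  0.4]
```

View pics/w4.png

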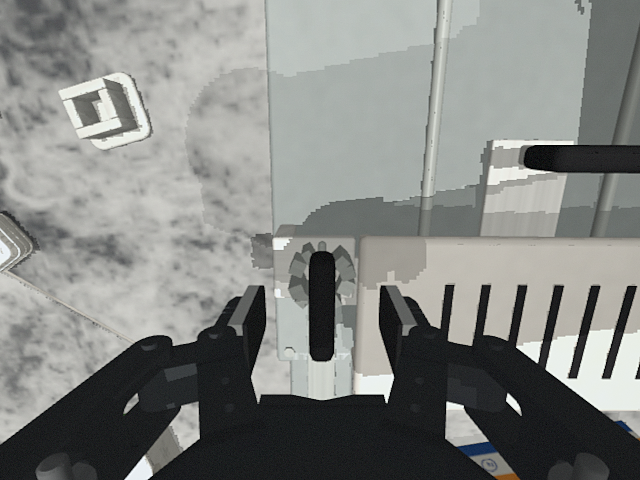

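The handle is centred between the fingers at (321,305). Lowering and closing.

Request:
move_arm(
  deltas=[
    [[0,0,15,0],[0,0,0,0]],
  ],
)

```text
time: 3.55
position: [0.6368, -0.1311, 0.0781]
tool_rot: [3.141, -0.001, 3.038]
wrist_force: [-0.7, -0.4, -1.2]
gripper_width: 0.0519
```

Request:
move_arm(
  deltas=[
    [[0,0,0,0],[0,0,0,0],[0,0,0,0],[0,0,0,0]],
  ],
  fingers=255,
)

```text
time: 4.05
position: [0.6374, -0.1318, 0.0796]
tool_rot: [-3.141, 0.001, 3.038]
wrist_force: [-0.7, -2.8, 1.3]
gripper_width: 0.011
```

Request:
move_arm(
  deltas=[
    [[0,0,-6,0],[0,0,-6,0],[0,0,-5,0],[0,0,0,0]],
  ],
)

```text
time: 4.55
position: [0.637, -0.1315, 0.0941]
tool_rot: [3.141, -0.001, 3.038]
wrist_force: [4.7, -5.7, -9.0]
gripper_width: 0.0109
```

Request:
move_arm(
  deltas=[
    [[0,0,-0.5,0],[0,0,0,0]],
  ],
)

```text
time: 4.8
position: [0.637, -0.1315, 0.0942]
tool_rot: [3.141, -0.002, 3.038]
wrist_force: [4.4, -4.3, -8.5]
gripper_width: 0.0109
```

```bash
python3 st.py w5; python3 plan.py 0.637 -0.132 0.0975 3.0386
```

```text
black [585. 157.] 2990 ctr [583.2 -12.4] size [11.3 50. ] longdir 84.1 z 0.0893 [31. 31. 32.]
black [321. 319.] 3352 ctr [ 634.4 -131.1] size [14.1 53.6] longdir 174.0 z 0.1179 [22. 23. 24.]
black [283. 304.] 276 ctr [ 627.4 -146.8] size [ 5.8 11. ] longdir 161.2 z 0.1112 [27. 29. 31.]
black [361. 304.] 276 ctr [ 630.8 -114.4] size [ 5.9 11. ] longdir 5.8 z 0.1113 [28. 30. 31.]
hood [513. 300.] 31228 ctr [672.8 -28.4] size [ 99.9 175.6] longdir 83.6 z 0.0672 [195. 194. 185.]
twist first: -0.001 (n=0.0); then shift mm [-0.1 -0.5 -3.3] n=0.1 t=4.85 w 0.011119757836788716 j6 -1.78 F [ 4.5 -5.1 -8. ]
```

Request:
move_arm(
  deltas=[
    [[0,0,-2.5,0],[0,0,0,0]],
  ],
)

```text
time: 5.1
position: [0.637, -0.1315, 0.0967]
tool_rot: [3.141, -0.002, 3.038]
wrist_force: [4.8, -5.3, -10.2]
gripper_width: 0.0108
```

```bash
python3 st.py w6|grep 321; python3 plan.py 0.637 -0.132 0.0975 3.0386
```

```text
twist first: -0.001 (n=0.0); then shift mm [-0.  -0.5 -0.9] n=0.0 t=5.15 w 0.01090289682765852 j6 -1.78 F [ 4.4 -6.  -9.4]
```

Request:
move_arm(
  deltas=[
    [[0,0,0,-0.1],[0,0,0,-0.12],[0,0,0,-0.12],[0,0,0,-0.12],[0,0,0,-0.12]],
  ],
)

```text
time: 5.78
position: [0.6371, -0.1324, 0.0968]
tool_rot: [-3.141, -0.002, -2.662]
wrist_force: [5.1, -8.7, -9.7]
gripper_width: 0.0108
```

Request:
move_arm(
  deltas=[
    [[0,0,0,-0.12],[0,0,0,-0.12],[0,0,0,-0.12],[0,0,0,-0.12],[0,0,0,-0.09]],
  ],
)

```text
time: 6.4
position: [0.6376, -0.133, 0.0973]
tool_rot: [-3.14, -0.002, -2.093]
wrist_force: [7.2, -10.7, -9.2]
gripper_width: 0.0105
```

Request:
move_arm(
  deltas=[
    [[0,0,0,0],[0,0,0,0]],
  ],
)

```text
time: 6.65
position: [0.6377, -0.133, 0.0973]
tool_rot: [-3.14, -0.002, -2.096]
wrist_force: [6.7, -10.6, -9.4]
gripper_width: 0.0106
```

```bash
python3 st.py w7; python3 plan.py 0.637 -0.132 0.0975 4.1886
```

```text
black [324. 288.] 827 ctr [ 635.6 -134.6] size [14.1 51.5] longdir 59.9 z 0.1172 [18. 19. 19.]
black [284. 301.] 228 ctr [ 646.7 -146.8] size [5.7 9.3] longdir 46.7 z 0.1129 [27. 29. 30.]
black [359. 301.] 224 ctr [ 619.2 -131.1] size [5.8 8.8] longdir 72.4 z 0.1129 [27. 29. 30.]
hood [379. 313.] 586 ctr [620.7 -95.3] size [ 8.3 33.2] longdir 83.8 z 0.0667 [171. 168. 159.]
hood [320. 379.] 615 ctr [668.1 -84.6] size [27. 40.] longdir 70.2 z 0.0672 [187. 183. 174.]
twist first: -0.002 (n=0.0); then shift mm [-0.6  1.1 -0.2] n=0.0 t=6.70 w 0.010914345559737157 j6 -0.63 F [ 7.9 -9.6 -9.7]
```

View pics/w7.png

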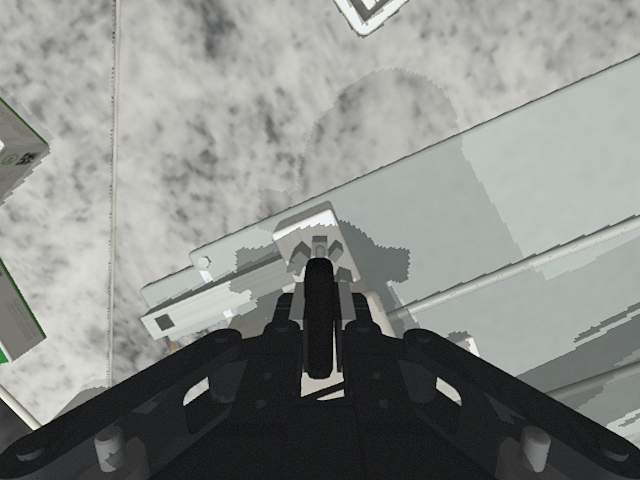

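The handle has turned 66° (1.15 rad) and is still held up. Lowering into the notch and releasing.

Request:
move_arm(
  deltas=[
    [[0,0,3,0],[0,0,2.5,0],[0,0,0,0]],
  ],
)

```text
time: 7.08
position: [0.6377, -0.1331, 0.092]
tool_rot: [-3.14, -0.002, -2.096]
wrist_force: [7.1, -10.3, -8.2]
gripper_width: 0.0107
```

Request:
move_arm(
  deltas=[
    [[0,0,0,0],[0,0,0,0],[0,0,0,0]],
  ],
  fingers=100,
)

```text
time: 7.45
position: [0.6373, -0.1308, 0.0937]
tool_rot: [3.142, 0.001, -2.094]
wrist_force: [0.0, -0.2, 0.1]
gripper_width: 0.0521
```

Request:
move_arm(
  deltas=[
    [[0,0,-20,0],[0,0,-50,0],[0,0,-60,0],[0,0,0,0]],
  ],
)

```text
time: 7.95
position: [0.6393, -0.1319, 0.2328]
tool_rot: [-3.13, 0.005, -2.095]
wrist_force: [-0.4, -0.9, -0.4]
gripper_width: 0.0524
```

```bash
python3 st.py w8; python3 plan.py 0.583 0.0018 0.17 -1.673
```

```text
black [323. 230.] 809 ctr [ 637.3 -134.2] size [11.  50.1] longdir 62.4 z 0.1152 [23. 23. 24.]
black [439. 312.] 765 ctr [586.   -1.9] size [13.2 68.7] longdir 83.8 z 0.0894 [26. 27. 27.]
hood [329. 311.] 12329 ctr [679.5 -31.9] size [110.7 171.1] longdir 83.6 z 0.0673 [192. 192. 186.]
twist first: -0.422 (n=2.3); then shift mm [-126.5   69.1   58.7] n=2.5 t=8.00 w 0.05192685780853589 j6 -0.63 F [-0.4  0.6 -0.4]
```

View pics/w8.png

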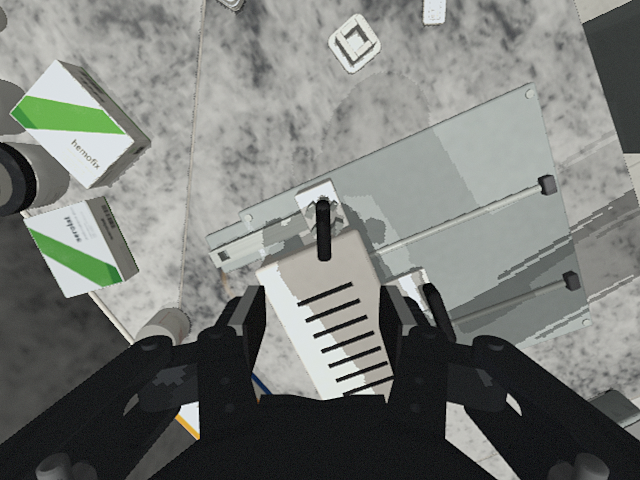

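The plunger is parked: handle at (323,230), top at 115 mm, turned about 69°. Moving to the pull bar.

Request:
move_arm(
  deltas=[
    [[0,0,0,-0.14],[0,0,0,-0.14],[-42,23,0,-0.142],[-42,23,20,0],[-42,23,38,0]],
  ],
  fingers=165,
)

```text
time: 8.62
position: [0.5877, 0.0046, 0.1662]
tool_rot: [-3.139, 0.001, -1.673]
wrist_force: [1.3, 1.1, -0.3]
gripper_width: 0.0302
```

Request:
move_arm(
  deltas=[
    [[0,0,0,0],[0,0,0,0]],
  ],
)

```text
time: 8.88
position: [0.5881, 0.0032, 0.1663]
tool_rot: [-3.141, -0.0, -1.672]
wrist_force: [-0.2, -0.7, 0.4]
gripper_width: 0.0296
```

```bash
python3 st.py w9; python3 plan.py 0.584 0.0024 0.067 -1.673
```

```text
black [200.  37.] 2465 ctr [ 635.7 -125.2] size [21.1 41.3] longdir 62.5 z 0.1138 [27. 27. 28.]
black [325. 246.] 1354 ctr [585.1   2.1] size [11.4 61.3] longdir 83.6 z 0.0897 [19. 19. 20.]
hood [189. 199.] 33555 ctr [681.1 -10.2] size [111.1 210.3] longdir 83.7 z 0.0672 [207. 211. 208.]
twist first: -0.000 (n=0.0); then shift mm [ 0.9  4.7 99.9] n=1.6 t=8.93 w 0.029747028899987236 j6 -0.45 F [ 0.3 -0.5  0.7]
```

View pics/w9.png

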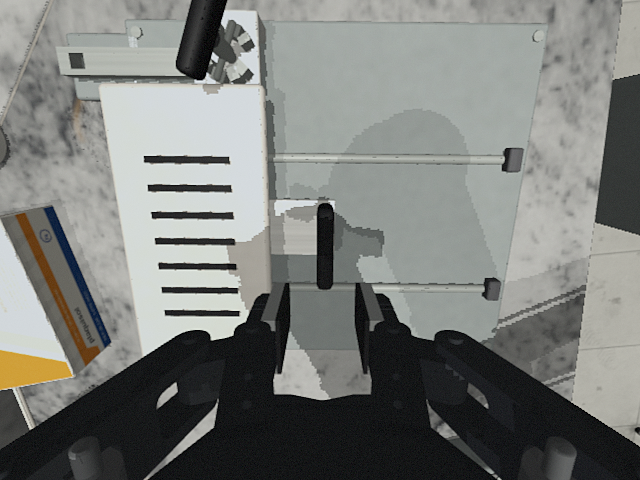

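Request:
move_arm(
  deltas=[
    [[1,3.5,40,0],[0,0,40,0],[0,0,19,0],[0,0,0,0]],
  ],
)

```text
time: 9.43
position: [0.5843, 0.0019, 0.0662]
tool_rot: [3.14, -0.001, -1.674]
wrist_force: [0.4, 0.5, 0.5]
gripper_width: 0.03
```

Request:
move_arm(
  deltas=[
    [[0,0,0,0],[0,0,0,0],[0,0,0,0]],
  ],
  fingers=255,
)

```text
time: 9.8
position: [0.5857, 0.0025, 0.0689]
tool_rot: [-3.138, 0.0, -1.673]
wrist_force: [0.8, -2.1, 5.5]
gripper_width: 0.0107
```

Request:
move_arm(
  deltas=[
    [[0,15,0,0],[0,25,0,0],[0,25,0,0],[0,25,0,0],[0,20,0,0]],
  ],
)

```text
time: 10.42
position: [0.4758, 0.0147, 0.0688]
tool_rot: [-3.137, 0.002, -1.672]
wrist_force: [2.1, 2.9, 7.2]
gripper_width: 0.0109
```

Request:
move_arm(
  deltas=[
    [[0,10,0,0],[0,2,0,0],[0,0,0,0]],
  ],
)

```text
time: 10.8
position: [0.4669, 0.0158, 0.0689]
tool_rot: [-3.131, 0.003, -1.672]
wrist_force: [17.2, -2.4, -3.5]
gripper_width: 0.0106
```

Request:
move_arm(
  deltas=[
    [[0,-2,0,0],[0,0,0,0],[0,0,0,0]],
  ],
  fingers=165,
)

```text
time: 11.18
position: [0.4646, 0.015, 0.0663]
tool_rot: [3.141, 0.0, -1.673]
wrist_force: [0.1, -0.3, -0.5]
gripper_width: 0.0305
```

Request:
move_arm(
  deltas=[
    [[0,0,-40,0],[-10,0,-60,0],[-30,0,-60,0],[0,0,0,0],[0,0,0,0]],
  ],
  fingers=0,
)

```text
time: 11.8
position: [0.4684, 0.0529, 0.2218]
tool_rot: [3.141, 0.0, -1.672]
wrist_force: [1.3, -0.6, -0.9]
gripper_width: 0.0854
```

```bash
python3 st.py w10; python3 cass.py w10b|grep -v xx; python3 - <<'E'
from m import *
c=cam('wrist');P=cloud(c);z=P[...,2];hsv=cv2.cvtColor(c['pixels'],cv2.COLOR_RGB2HSV)
v=np.mgrid[0:480,0:640][0]
roi=(P[...,0]>0.4)&(P[...,0]<0.64)&(abs(P[...,1])<.14)&(v<390)
rep(c,P,roi&(z>0.018)&(z<0.026),0.022,'floor',300,1)
rep(c,P,roi&(z>0.029)&(z<0.036),0.032,'rim',100,1)
h=np.histogram(z[roi],bins=np.arange(0,0.12,0.004)); print([(round(b,3),int(a)) for a,b in zip(*h) if a>50])
E
```

```text
black [37. 15.] 1313 ctr [ 638.6 -116.1] size [20.4 34.6] longdir 174.2 z 0.1094 [20. 20. 21.]
black [319. 186.] 932 ctr [465.6  17.2] size [10.5 57.9] longdir 83.8 z 0.0898 [29. 30. 30.]
hood [ 74. 168.] 28500 ctr [680.5  -7. ] size [112.6 219.3] longdir 83.7 z 0.0672 [207. 212. 206.]
floor [219.  58.] 1408 ctr [ 568.1 -103.3] size [ 26.3 122.9] longdir 175.0 z 0.0223 [181. 186. 188.]
floor [286. 177.] 2432 ctr [494.4 -17. ] size [ 48.1 126.1] longdir 83.6 z 0.0223 [201. 206. 209.]
floor [219. 171.] 14816 ctr [565.7   7.5] size [ 80.4 186.8] longdir 83.7 z 0.0223 [206. 211. 214.]
rim [189.  32.] 2992 ctr [ 563.8 -122.7] size [ 19.8 117.7] longdir 173.7 z 0.0303 [179. 183. 177.]
rim [216. 168.] 2092 ctr [563.2   7.2] size [ 86.4 189.6] longdir 83.6 z 0.0318 [189. 193. 192.]
[(np.float64(0.0), 1181), (np.float64(0.004), 92), (np.float64(0.008), 34266), (np.float64(0.012), 853), (np.float64(0.016), 1717), (np.float64(0.02), 18543), (np.float64(0.024), 1026), (np.float64(0.028), 4490), (np.float64(0.032), 966), (np.float64(0.036), 74), (np.float64(0.04), 180), (np.float64(0.044), 529), (np.float64(0.048), 101), (np.float64(0.052), 98), (np.float64(0.056), 181), (np.float64(0.06), 817), (np.float64(0.064), 4182), (np.float64(0.068), 578), (np.float64(0.072), 61), (np.float64(0.076), 61), (np.float64(0.08), 69), (np.float64(0.084), 236), (np.float64(0.088), 948), (np.float64(0.092), 58), (np.float64(0.096), 88), (np.float64(0.1), 100), (np.float64(0.104), 110), (np.float64(0.108), 97), (np.float64(0.112), 100)]
```

View pics/w10.png

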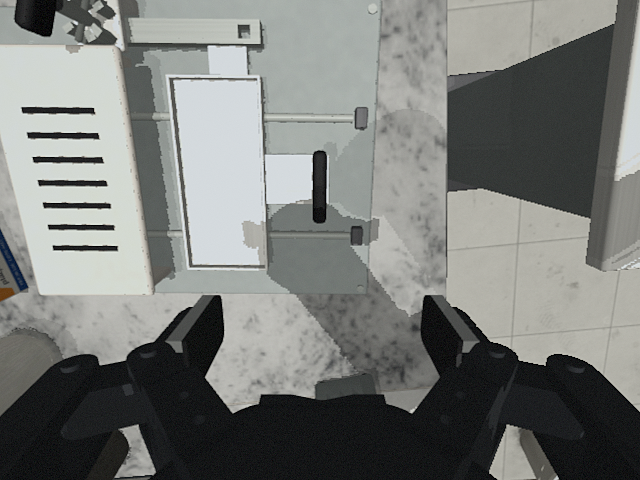

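The carriage is out: the tray floor shows at (219,171), floor measured at 22.3 mm, rim at 32 mm, bar travel 119.5 mm. The tray centre comes out at about (0.5635, 0.006) from three estimates. With three cassettes I'll use y offsets of -46, 0 and +46 mm. Going to cassette A.

```bash
python3 plan.py 0.440 -0.267 0.15 -2.0595
```

```text
twist first: 0.386 (n=2.1); then shift mm [ 295.  -125.2   71. ] n=5.3 t=11.95 w 0.08559394945677974 j6 -0.64 F [-0.3  0.2 -1.3]
```

Request:
move_arm(
  deltas=[
    [[0,0,0,0.186],[0,0,0,0.186],[50,-21,0,0.014],[50,-21,0,0],[50,-21,10,0]],
  ],
  fingers=130,
)

```text
time: 12.58
position: [0.4543, -0.1112, 0.2121]
tool_rot: [-3.141, 0.0, -2.058]
wrist_force: [1.2, -0.3, -0.2]
gripper_width: 0.0419
```

Request:
move_arm(
  deltas=[
    [[50,-21,20,0],[50,-21,20,0],[45,-20,20,0],[0,0,0,0],[0,0,0,0]],
  ],
)

```text
time: 13.2
position: [0.4411, -0.2668, 0.1518]
tool_rot: [3.14, -0.0, -2.06]
wrist_force: [-0.0, -0.3, 0.9]
gripper_width: 0.0419
```

```bash
python3 cass.py w11; python3 plan.py 0.440 -0.267 0.01 -2.0595
```

```text
cass [200.  20.] 525 ctr [ 447.9 -454.1] size [21.9 47.9] longdir 176.3 z 0.0006 [195. 196. 191.]
cass [323.  16.] 162 ctr [ 361.6 -409.9] size [ 9.9 21.3] longdir 64.6 z 0.0007 [196. 196. 192.]
cass [20. 25.] 480 ctr [ 568.3 -514.6] size [24.2 36.5] longdir 19.2 z 0.0006 [205. 205. 200.]
cass [70. 53.] 594 ctr [ 549.1 -480.8] size [18.4 55.5] longdir 49.3 z 0.0007 [210. 210. 205.]
cass [241. 105.] 2373 ctr [ 451.1 -384.4] size [21.1 69.6] longdir 69.8 z 0.0047 [243. 248. 250.]
cass [364.  71.] 202 ctr [ 352.1 -362.4] size [13.6 30.2] longdir 172.9 z 0.0008 [193. 193. 189.]
cass [19. 96.] 370 ctr [ 605.7 -475.1] size [20.2 35.6] longdir 26.9 z 0.0006 [202. 202. 197.]
cass [146. 154.] 2190 ctr [ 537.7 -385.8] size [24.8 79.7] longdir 105.4 z 0.0047 [241. 245. 244.]
cass [ 25. 169.] 716 ctr [ 638.7 -425.5] size [32.8 49.8] longdir 20.0 z 0.0006 [205. 205. 200.]
cass [ 57. 168.] 146 ctr [ 613.6 -416.5] size [14.2 22.3] longdir 179.7 z 0.0007 [201. 201. 196.]
cass [321. 225.] 1600 ctr [ 439.9 -267. ] size [20.2 68.6] longdir 62.0 z 0.0048 [220. 220. 209.]
cass [ 39. 213.] 317 ctr [ 656.5
[... 367 characters left out ...]
 293.] 219 ctr [ 588.9 -270. ] size [21.8 47.5] longdir 21.2 z 0.0007 [196. 197. 192.]
cass [ 96. 293.] 121 ctr [ 656.1 -305.1] size [18.1 34.5] longdir 166.9 z 0.0009 [198. 198. 194.]
cass [206. 300.] 146 ctr [ 571.7 -253. ] size [17.8 23.5] longdir 10.7 z 0.0007 [194. 194. 190.]
cass [ 84. 316.] 148 ctr [ 680.9 -295.1] size [17.1 32.3] longdir 50.6 z 0.0006 [204. 205. 200.]
cass [216. 319.] 166 ctr [ 574.6 -233.4] size [20.3 22.8] longdir 21.7 z 0.0007 [198. 198. 193.]
cass [119. 316.] 132 ctr [ 655.  -281.2] size [15.  28.4] longdir 168.4 z 0.0006 [200. 200. 195.]
twist first: 0.001 (n=0.0); then shift mm [  1.3   1.  142.4] n=2.3 t=13.25 w 0.041735904265972804 j6 -0.34 F [ 0.5  0.7 -0.4]
```

View pics/w11.png

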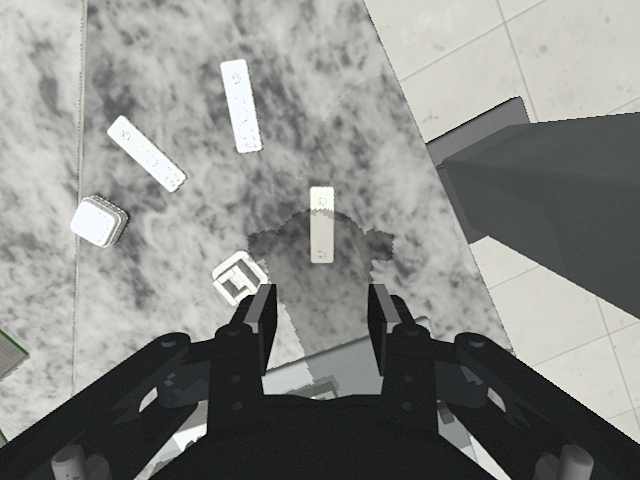

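Cassette A is centred under the jaws at (321,225). Descending.

Request:
move_arm(
  deltas=[
    [[1,0,60,0],[0,1,50,0],[0,0,30,0],[0,0,4,0],[0,0,0,0]],
  ],
)

```text
time: 13.88
position: [0.4414, -0.2668, 0.01]
tool_rot: [-3.139, 0.0, -2.057]
wrist_force: [0.1, 0.4, 0.3]
gripper_width: 0.0421
```

Request:
move_arm(
  deltas=[
    [[0,0,2.5,0],[0,0,2.5,0],[0,0,0,0]],
  ],
)

```text
time: 14.25
position: [0.4403, -0.267, 0.0036]
tool_rot: [-3.141, 0.0, -2.059]
wrist_force: [0.3, -0.4, 0.6]
gripper_width: 0.0418
```

Request:
move_arm(
  deltas=[
    [[0,0,2,0],[0,0,0,0]],
  ],
)

```text
time: 14.5
position: [0.4401, -0.267, 0.0012]
tool_rot: [3.141, 0.0, -2.059]
wrist_force: [-0.3, -0.3, 0.5]
gripper_width: 0.0419
```

Request:
move_arm(
  deltas=[
    [[0,0,0,0],[0,0,0,0],[0,0,0,0],[0,0,0,0]],
  ],
  fingers=255,
)

```text
time: 15.0
position: [0.4404, -0.2671, 0.0017]
tool_rot: [-3.141, -0.0, -2.059]
wrist_force: [-1.2, -0.3, 3.0]
gripper_width: 0.0179
```

Request:
move_arm(
  deltas=[
    [[0,0,-10,0],[0,0,-30,0],[0,0,-50,0],[0,0,-50,0],[0,0,0,0]],
  ],
)

```text
time: 15.62
position: [0.4423, -0.2679, 0.1469]
tool_rot: [-3.133, 0.001, -2.059]
wrist_force: [-0.8, 0.2, -0.5]
gripper_width: 0.0179
```

```bash
python3 cass.py w12 >/dev/null; python3 plan.py 0.5588 -0.0398 0.14 3.0386
```

```text
twist first: 1.186 (n=6.3); then shift mm [-93.6 238.3   3. ] n=4.1 t=15.68 w 0.017919689773422873 j6 -0.33 F [ 0.3  0.9 -0.6]
```

View pics/w12.png

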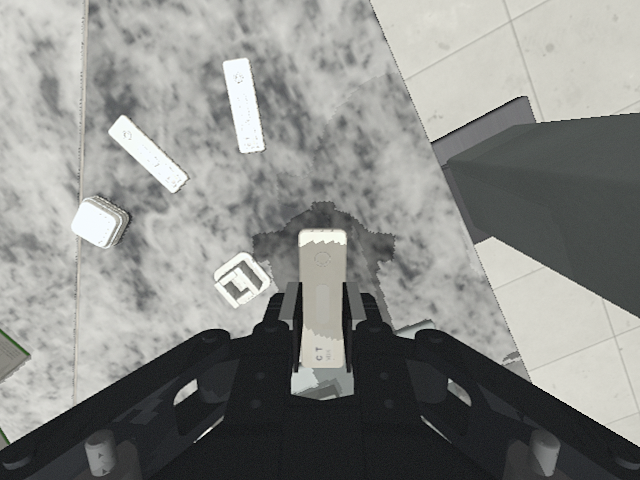

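The cassette is held square between the pads. I'll check its offset along the fingers' plane before placing.

```bash
cat > held.py <<'E'
from m import *
s=r.observe();c=cam('wrist');P=cloud(c);p=np.array(s['position']);T=(P-p)@Rm(s['tool_rot'])
hsv=cv2.cvtColor(c['pixels'],cv2.COLOR_RGB2HSV)
m=(abs(T[...,1])<.0095)&(abs(T[...,0])<.06)&(T[...,2]>-0.02)&(T[...,2]<0.012)&(hsv[...,2]>90)&(hsv[...,1]<60)&(c['z_map']>0)
n,l,st,ce=cv2.connectedComponentsWithStats(m.astype(np.uint8)); i=1+np.argmax(st[1:,4]); q=T[l==i]*1000
print('held tool x %.1f..%.1f y %.1f..%.1f z med %.1f'%(*np.percentile(q[:,0],[.5,99.5]),*np.percentile(q[:,1],[.5,99.5]),np.median(q[:,2])),st[i,4])
f=np.polyfit(q[:,0],q[:,2],1); print('slope z/x',f)
E
python3 held.py
```

```text
held tool x -34.1..34.9 y -9.2..9.4 z med -3.1 5521
slope z/x [ 0.00345442 -3.06343444]
```

Request:
move_arm(
  deltas=[
    [[0,0,0,0.17],[0,0,0,0.17],[0,0,0,0.17],[0,0,0,0.17],[0,0,0,0.17]],
  ],
)

```text
time: 16.35
position: [0.4394, -0.2667, 0.1396]
tool_rot: [3.14, -0.003, -2.914]
wrist_force: [-0.2, -0.9, 0.1]
gripper_width: 0.0178
```

Request:
move_arm(
  deltas=[
    [[0,0,0,0.17],[0,0,0,0.166],[-30,60,0,0],[-30,60,0,0],[-20,50,0,0]],
  ],
)

```text
time: 16.98
position: [0.5324, -0.112, 0.1397]
tool_rot: [-3.141, -0.003, 3.038]
wrist_force: [0.4, -1.1, -0.6]
gripper_width: 0.0179
```

```bash
python3 held.py;  python3 plan.py 0.5588 -0.0398 0.14 3.0386
```

```text
held tool x -33.1..35.8 y -9.4..9.3 z med -3.0 5677
slope z/x [ 0.00467335 -3.0460578 ]
twist first: 0.003 (n=0.0); then shift mm [-17.3  70.1  -0.8] n=1.2 t=17.02 w 0.017842388716399843 j6 -1.84 F [ 1.2  2.4 -1. ]
```

Request:
move_arm(
  deltas=[
    [[-8,35,0,0],[-9,35,0,0],[0,0,0,0],[0,0,30,0],[0,0,30,0]],
  ],
)

```text
time: 17.65
position: [0.5558, -0.0466, 0.0797]
tool_rot: [-3.142, -0.001, 3.038]
wrist_force: [-0.5, 0.3, -0.7]
gripper_width: 0.0179
```

```bash
cat > tray.py <<'E'
from m import *
import sys
c=cam('wrist');save(c,sys.argv[1]);P=cloud(c);z=P[...,2]
v=np.mgrid[0:480,0:640][0]
roi=(P[...,0]>0.4)&(P[...,0]<0.64)&(abs(P[...,1])<.14)&(v<395)
rep(c,P,roi&(z>0.029)&(z<0.036),0.032,'rim',100,1)
rep(c,P,roi&(z>0.018)&(z<0.0245),0.022,'floor',300,1)
rep(c,P,roi&(z>0.0252)&(z<0.0285),0.027,'cass',150,1)
E
python3 tray.py w13;python3 plan.py 0.5588 -0.0398 0.0255 3.0386
```

```text
rim [197. 265.] 3887 ctr [ 550.5 -121.7] size [19.5 90.9] longdir 173.7 z 0.0302 [182. 186. 179.]
rim [436. 250.] 4460 ctr [562.9   6.6] size [ 86.3 189.5] longdir 83.7 z 0.0319 [164. 165. 161.]
floor [312.  17.] 964 ctr [420.7 -38. ] size [12.4 19.4] longdir 84.1 z 0.0211 [ 98.  99. 100.]
floor [537.  19.] 1010 ctr [433.8  79.5] size [12.4 20.8] longdir 84.1 z 0.021 [77. 77. 78.]
floor [414. 150.] 8309 ctr [489.   13.4] size [ 64.1 109.8] longdir 83.7 z 0.0222 [200. 204. 202.]
floor [231. 246.] 2460 ctr [ 549.1 -103.7] size [38.4 93.7] longdir 5.2 z 0.0222 [178. 182. 179.]
floor [427. 257.] 27736 ctr [565.3   7.4] size [ 80.5 187.3] longdir 83.7 z 0.0223 [171. 171. 166.]
cass [215. 265.] 226 ctr [ 553.2 -113.6] size [ 2.1 81.3] longdir 173.5 z 0.027 [69. 72. 68.]
cass [550. 274.] 566 ctr [577.9  95.8] size [26.5 84.3] longdir 155.6 z 0.0269 [92. 92. 88.]
cass [444. 324.] 287 ctr [606.1  28.6] size [ 2.8 74.4] longdir 83.4 z 0.0268 [102. 102.  97.]
twist first: -0.001 (n=0.0); then shift mm [-5.3  7.3 49. ] n=0.8 t=17.70 w 0.018277773795223003 j6 -1.95 F [-0.7 -0.2 -5.2]
```

View pics/w13.png

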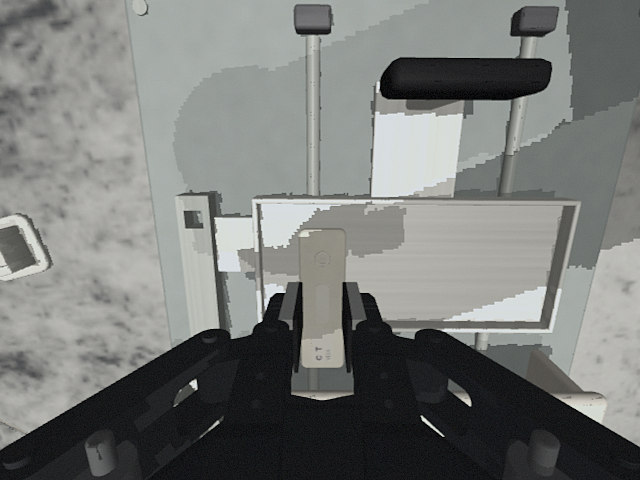

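The rim centre reads (562.9, 6.6) mm again. The cassette is at (323,300), within the tray outline.

Request:
move_arm(
  deltas=[
    [[-4.5,7.5,0,0],[0,0,25,0],[0,0,18,0],[0,0,5,0],[0,0,0,0]],
  ],
)

```text
time: 18.32
position: [0.562, -0.0391, 0.0338]
tool_rot: [-3.141, 0.0, 3.038]
wrist_force: [1.0, -0.1, 0.5]
gripper_width: 0.0181
```

```bash
python3 plan.py 0.5583 -0.0393 0.0255 3.0386; python3 held.py
```

```text
twist first: -0.000 (n=0.0); then shift mm [ 3.7 -0.6  8.3] n=0.1 t=18.32 w 0.018143565929579948 j6 -1.96 F [ 1.  -0.1  0.5]
held tool x -38.4..46.8 y -9.4..9.3 z med -2.9 6777
slope z/x [ 0.0861252  -2.12007298]
```

Request:
move_arm(
  deltas=[
    [[3,0,4,0],[0,0,3,0],[0,0,0,0]],
  ],
)

```text
time: 18.75
position: [0.5586, -0.0387, 0.0262]
tool_rot: [3.142, -0.0, 3.038]
wrist_force: [1.0, 0.0, -0.5]
gripper_width: 0.018
```

Request:
move_arm(
  deltas=[
    [[0,0,1,0],[0,0,0.5,0],[0,0,0,0]],
  ],
)

```text
time: 19.12
position: [0.5588, -0.0387, 0.0248]
tool_rot: [3.142, -0.0, 3.038]
wrist_force: [0.1, -0.0, 0.2]
gripper_width: 0.0179
```

Request:
move_arm(
  deltas=[
    [[0,0,0,0],[0,0,0,0],[0,0,0,0]],
  ],
  fingers=165,
)

```text
time: 19.5
position: [0.5588, -0.0387, 0.0249]
tool_rot: [3.142, 0.0, 3.038]
wrist_force: [-0.2, 0.0, -0.5]
gripper_width: 0.0305
```

Request:
move_arm(
  deltas=[
    [[0,0,-20,0],[0,0,-50,0],[0,0,-50,0],[0,0,0,0]],
  ],
)

```text
time: 20.0
position: [0.5611, -0.0387, 0.1504]
tool_rot: [3.14, 0.009, 3.039]
wrist_force: [-0.6, 0.1, -0.0]
gripper_width: 0.0301
```

```bash
python3 tray.py w14;python3 plan.py 0.4511 -0.3844 0.15 -1.921
```

```text
rim [219. 245.] 2952 ctr [ 563.6 -123.4] size [ 19.5 117.5] longdir 173.7 z 0.0302 [181. 185. 178.]
rim [381. 228.] 2891 ctr [563.    6.5] size [ 86.1 189.5] longdir 83.7 z 0.0319 [170. 172. 168.]
floor [303.  43.] 518 ctr [420.7 -38. ] size [12.1 19.5] longdir 84.1 z 0.021 [ 98.  99. 100.]
floor [467.  45.] 521 ctr [433.4  79.8] size [12.2 20.7] longdir 84.1 z 0.0209 [79. 79. 80.]
floor [380. 142.] 4497 ctr [492.9   3.9] size [53.9 70.8] longdir 83.3 z 0.0223 [203. 208. 210.]
floor [243. 218.] 1486 ctr [ 565.7 -104.8] size [ 39.8 124.1] longdir 2.2 z 0.0222 [184. 189. 190.]
floor [382. 227.] 18407 ctr [564.7   7.3] size [ 80.4 186.8] longdir 83.7 z 0.0223 [177. 177. 173.]
cass [480. 243.] 264 ctr [581.3  93.1] size [35.9 88.6] longdir 147.1 z 0.0269 [89. 89. 85.]
cass [321. 227.] 2032 ctr [557.7 -38.9] size [20.9 68.7] longdir 173.9 z 0.0268 [169. 168. 158.]
twist first: -1.324 (n=7.1); then shift mm [362.2 -16.6  -4.3] n=5.8 t=20.05 w 0.030174989404201193 j6 -1.96 F [-1.5 -0.6 -1.3]
```

View pics/w14.png

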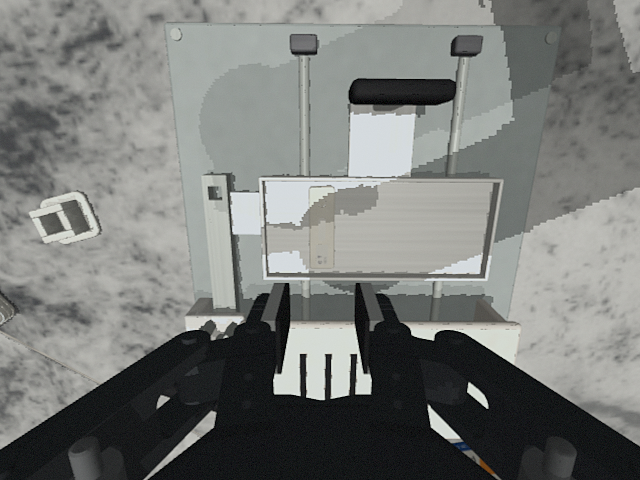

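Cassette A lies flat in the tray at (321,227): top 26.8 mm, angle right. Next cassette B.

Request:
move_arm(
  deltas=[
    [[0,0,-10,-0.166],[0,0,-10,-0.166],[0,0,0,-0.166],[0,0,0,-0.166],[0,0,0,-0.166]],
  ],
  fingers=130,
)

```text
time: 20.68
position: [0.5582, -0.0387, 0.1632]
tool_rot: [3.14, -0.002, -2.409]
wrist_force: [0.3, -0.4, -0.4]
gripper_width: 0.042
```

Request:
move_arm(
  deltas=[
    [[0,0,0,-0.166],[0,0,0,-0.166],[0,0,0,-0.162],[60,0,0,0],[60,-5,0,0]],
  ],
)

```text
time: 21.3
position: [0.5213, -0.1537, 0.1633]
tool_rot: [3.14, -0.0, -1.919]
wrist_force: [1.1, -0.0, -1.2]
gripper_width: 0.0418
```

Request:
move_arm(
  deltas=[
    [[60,-5,5,0],[60,-5,5,0],[60,0,5,0],[50,0,5,0],[0,0,0,0]],
  ],
)

```text
time: 21.92
position: [0.4505, -0.3748, 0.1422]
tool_rot: [3.137, 0.0, -1.925]
wrist_force: [0.2, 0.8, 0.7]
gripper_width: 0.0419
```

Request:
move_arm(
  deltas=[
    [[0,0,0,0],[0,0,0,0]],
  ],
)

```text
time: 22.18
position: [0.4533, -0.3716, 0.1446]
tool_rot: [3.141, 0.0, -1.919]
wrist_force: [0.2, 0.3, 0.6]
gripper_width: 0.0418
```

```bash
python3 cass.py w15|awk '$4>1000||$5>1000'; python3 plan.py 0.451 -0.3844 0.01 -1.921
```

```text
cass [57. 20.] 267 ctr [ 584.  -587.7] size [15.5 33.5] longdir 27.0 z 0.0006 [197. 197. 192.]
cass [231.   5.] 1028 ctr [ 459.8 -552.1] size [ 7.6 78.1] longdir 160.1 z 0.0167 [229. 233. 232.]
cass [19. 36.] 578 ctr [ 613.2 -587. ] size [26.8 31. ] longdir 143.0 z 0.0007 [206. 206. 201.]
cass [178.  22.] 143 ctr [ 497.7 -555.4] size [ 8.7 22.3] longdir 8.8 z 0.0008 [193. 194. 189.]
cass [116.  27.] 407 ctr [ 542.5 -567.1] size [16.1 36.4] longdir 155.4 z 0.0006 [201. 201. 196.]
cass [155.  45.] 253 ctr [ 521.9 -545.9] size [14.  32.7] longdir 82.9 z 0.0005 [202. 203. 198.]
cass [81. 41.] 407 ctr [ 571.3 -569. ] size [19.1 34.4] longdir 167.2 z 0.0006 [210. 210. 205.]
cass [127.  70.] 671 ctr [ 550.1 -536.7] size [27.9 47.7] longdir 37.9 z 0.0006 [216. 216. 211.]
cass [274.  52.] 131 ctr [ 439.5 -513.2] size [13.4 14.9] longdir 71.1 z 0.0007 [191. 192. 187.]
cass [66. 64.] 486 ctr [ 589.6 -558.6] size [22.6 35.9] longdir 144.4 z 0.0005 [214. 214. 209.]
cass [313.  60.] 173 ctr [ 411.3 -497.1] size [12. 21.] longdir 131.4 z 0.0007 [196. 196. 191.]
cass [184.  64.] 131 ctr [ 506.5 -528
[... 1919 characters left out ...]
. 275.] 387 ctr [ 654.2 -402.6] size [30.5 50.7] longdir 25.7 z 0.0006 [199. 199. 194.]
cass [453. 284.] 645 ctr [ 357.7 -282. ] size [40.4 50.1] longdir 105.1 z 0.0006 [203. 203. 198.]
cass [158. 297.] 1574 ctr [ 624.8 -359.5] size [43.6 70.2] longdir 7.1 z 0.0204 [230. 234. 235.]
cass [ 22. 331.] 144 ctr [ 756.4 -375.2] size [12.9 25.1] longdir 160.0 z 0.0007 [200. 200. 195.]
cass [291. 347.] 186 ctr [ 518.2 -265. ] size [22.1 41.7] longdir 125.8 z 0.0047 [190. 190. 183.]
cass [283. 370.] 349 ctr [ 539.3 -246.1] size [28.3 31.6] longdir 9.7 z 0.0247 [188. 188. 181.]
twist first: 0.002 (n=0.0); then shift mm [ 12.9  -2.1 134.8] n=2.2 t=22.23 w 0.04184645104864931 j6 -0.00 F [-0.  -0.8  0.4]
```

View pics/w15.png

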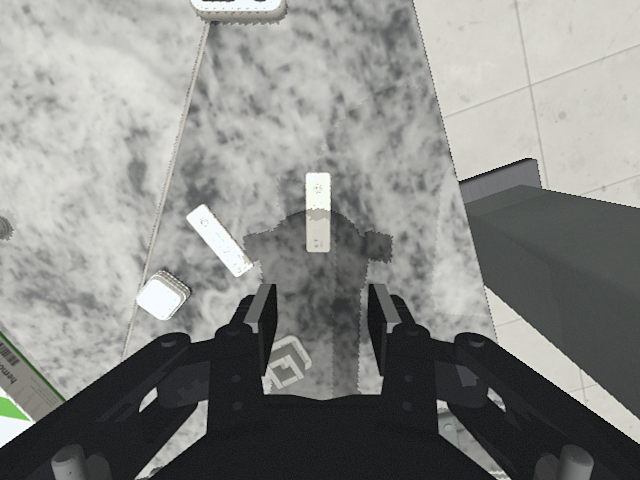

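Cassette B at (318,212) is where it was. Cassette C at (220,240) has been knocked to about (0.537,-0.388), so I'll remeasure it later.

Request:
move_arm(
  deltas=[
    [[13,-2,60,0],[0,0,50,0],[0,0,24,0],[0,0,0,0],[0,0,0,0]],
  ],
)

```text
time: 22.85
position: [0.4515, -0.3857, 0.0128]
tool_rot: [-3.139, -0.001, -1.92]
wrist_force: [-0.2, -0.6, 0.1]
gripper_width: 0.0418
```

```bash
sed -i "s/z>0.001/z>0.0025/" cass.py; python3 cass.py w16; python3 plan.py 0.4505 -0.385 0.002 -1.921
```

```text
cass [321. 232.] 629 ctr [ 440.6 -414.3] size [ 7.7 20.1] longdir 160.1 z 0.0047 [240. 243. 231.]
cass [130. 313.] 2647 ctr [ 544.7 -406.6] size [21.3 36.8] longdir 105.6 z 0.0048 [244. 248. 244.]
cass [307. 333.] 508 ctr [ 464.2 -367.7] size [ 7.  26.5] longdir 70.6 z 0.0048 [207. 204. 192.]
cass [ 38. 409.] 467 ctr [ 622. -373.] size [10.6 24.9] longdir 17.3 z 0.0184 [221. 224. 222.]
twist first: 0.001 (n=0.0); then shift mm [-0.3  1.4 11.1] n=0.2 t=22.90 w 0.04170307268522983 j6 0.02 F [-0.6  0.2  0. ]
```

View pics/w16.png

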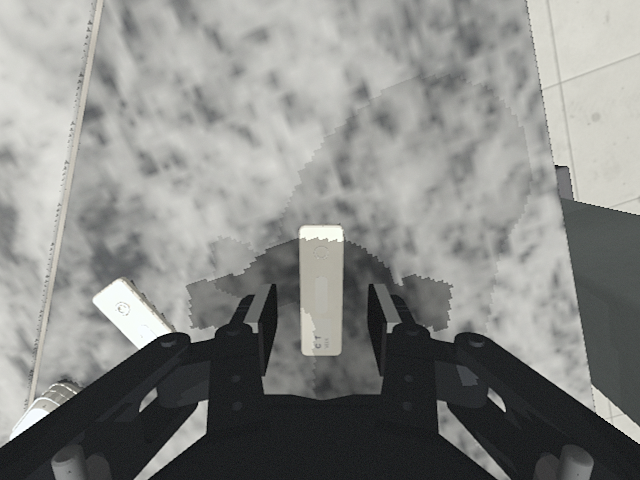

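Cassette B is centred between the fingers at (321,290).

Request:
move_arm(
  deltas=[
    [[0,1,5,0],[0,0,3,0],[0,0,3,0],[0,0,0,0]],
  ],
)

```text
time: 23.4
position: [0.4491, -0.3851, -0.0005]
tool_rot: [3.141, 0.0, -1.921]
wrist_force: [-0.0, 0.3, 0.7]
gripper_width: 0.0419
```

Request:
move_arm(
  deltas=[
    [[0,0,0,0],[0,0,0,0],[0,0,0,0],[0,0,0,0]],
  ],
  fingers=255,
)

```text
time: 23.9
position: [0.4497, -0.3855, 0.0006]
tool_rot: [-3.141, -0.0, -1.921]
wrist_force: [-0.6, -0.0, 4.4]
gripper_width: 0.0187
```

Request:
move_arm(
  deltas=[
    [[0,0,-10,0],[0,0,-30,0],[0,0,-50,0],[0,0,-50,0],[0,0,0,0]],
  ],
)

```text
time: 24.52
position: [0.4511, -0.3864, 0.1455]
tool_rot: [-3.133, -0.002, -1.921]
wrist_force: [-0.0, 0.6, -0.6]
gripper_width: 0.0185
```

```bash
python3 held.py; python3 cass.py w17; python3 plan.py 0.563 0.0065 0.15 3.0386
```

```text
held tool x -35.1..33.7 y -9.3..9.4 z med -4.2 5611
slope z/x [ 0.00576013 -4.12631821]
cass [243.  18.] 1902 ctr [ 452.  -556.8] size [20.4 68.5] longdir 159.9 z 0.0169 [234. 239. 238.]
cass [220.  10.] 440 ctr [ 462.5 -565.4] size [11.4 20.1] longdir 159.9 z 0.0179 [214. 222. 199.]
cass [222. 256.] 1746 ctr [ 540.8 -390.6] size [21.3 69.6] longdir 105.5 z 0.0048 [242. 247. 246.]
cass [164. 312.] 1432 ctr [ 613.7 -360.8] size [36. 45.] longdir 28.1 z 0.0205 [231. 236. 236.]
twist first: 1.324 (n=7.1); then shift mm [-72.8 401.  -10.1] n=6.5 t=24.62 w 0.018279764397025257 j6 0.02 F [-0.3 -0.4 -0.5]
```

Request:
move_arm(
  deltas=[
    [[0,0,-5,0.166],[0,0,-5,0.166],[0,0,0,0.166],[0,0,0,0.166],[0,0,0,0.166]],
  ],
)

```text
time: 25.25
position: [0.4486, -0.3846, 0.1477]
tool_rot: [3.139, -0.002, -2.756]
wrist_force: [-0.0, -0.0, -0.5]
gripper_width: 0.0185
```

Request:
move_arm(
  deltas=[
    [[0,0,0,0.166],[0,0,0,0.166],[0,0,0,0.162],[-10,57,0,0],[-10,57,0,0]],
  ],
)

```text
time: 25.88
position: [0.4801, -0.2726, 0.1476]
tool_rot: [3.141, -0.004, 3.036]
wrist_force: [1.1, 0.2, 0.3]
gripper_width: 0.0186
```

Request:
move_arm(
  deltas=[
    [[-10,57,0,0],[-10,57,0,0],[-11,57,0,0],[-11,57,0,0],[-11,57,0,0]],
  ],
)

```text
time: 26.5
position: [0.5624, 0.0061, 0.1481]
tool_rot: [-3.141, -0.003, 3.039]
wrist_force: [1.3, 0.1, 0.0]
gripper_width: 0.0183
```

Request:
move_arm(
  deltas=[
    [[0,0,20,0],[0,0,20,0],[0,0,0,0],[0,0,0,0]],
  ],
)

```text
time: 27.0
position: [0.563, 0.0031, 0.1102]
tool_rot: [-3.141, 0.0, 3.037]
wrist_force: [0.1, 0.1, 0.4]
gripper_width: 0.018
```

```bash
python3 held.py; python3 tray.py w18|grep -E "rim|cass"; python3 plan.py 0.563 0.0065 0.0305 3.0386
```

```text
held tool x -34.0..34.8 y -9.3..9.3 z med -4.2 5763
slope z/x [ 0.00620278 -4.18975989]
rim [144. 265.] 4004 ctr [ 563.8 -122.7] size [ 19.9 118.2] longdir 173.6 z 0.0302 [177. 181. 174.]
rim [328. 236.] 3407 ctr [562.9   6.6] size [ 86.1 189.4] longdir 83.7 z 0.0319 [173. 175. 171.]
cass [159. 263.] 388 ctr [ 566.5 -114.9] size [  3.  120.7] longdir 173.7 z 0.0269 [65. 67. 64.]
cass [200. 256.] 255 ctr [555.9 -84.6] size [17.9 82.2] longdir 6.0 z 0.027 [92. 92. 88.]
cass [457. 238.] 183 ctr [567.1  98.7] size [ 2.2 65.3] longdir 173.8 z 0.0268 [85. 85. 81.]
cass [262. 244.] 2720 ctr [557.4 -38.4] size [21.2 69. ] longdir 174.1 z 0.0267 [194. 197. 188.]
cass [420. 299.] 163 ctr [610.3  67.9] size [12.6 56.6] longdir 95.7 z 0.0269 [96. 96. 92.]
twist first: -0.001 (n=0.0); then shift mm [ 0.9  2.9 80.4] n=1.3 t=27.10 w 0.018593816746751854 j6 -2.04 F [0.  0.6 0.7]
```

View pics/w18.png

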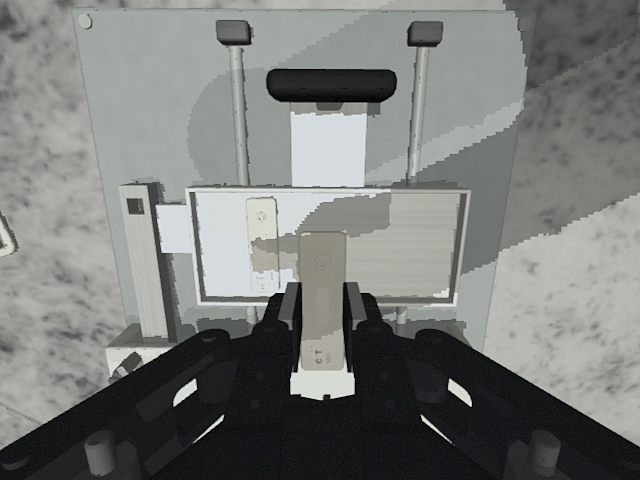

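Cassette B is held at (323,300), over the middle of the tray, and A lies well clear at (262,244). Lowering.

Request:
move_arm(
  deltas=[
    [[1,3,40,0],[0,0,30,0],[0,0,10,0],[0,0,0,0],[0,0,0,0]],
  ],
)

```text
time: 27.72
position: [0.5635, 0.0074, 0.0318]
tool_rot: [3.141, 0.003, 3.038]
wrist_force: [0.4, 0.0, -0.2]
gripper_width: 0.0184
```

```bash
python3 plan.py 0.563 0.0065 0.0235 3.0386
```

```text
twist first: -0.000 (n=0.0); then shift mm [ 0.4 -0.9  8.3] n=0.1 t=27.73 w 0.018362582247682144 j6 -2.04 F [ 0.4  0.  -0.2]
```

Request:
move_arm(
  deltas=[
    [[0,0,5,0],[0,0,2.5,0],[0,0,0,0],[0,0,0,0]],
  ],
)

```text
time: 28.22
position: [0.5626, 0.0073, 0.0226]
tool_rot: [3.141, 0.0, 3.038]
wrist_force: [0.3, -0.5, 0.6]
gripper_width: 0.0183
```

Request:
move_arm(
  deltas=[
    [[0,0,0,0],[0,0,0,0],[0,0,0,0]],
  ],
  fingers=165,
)

```text
time: 28.6
position: [0.5622, 0.0072, 0.0222]
tool_rot: [-3.142, -0.0, 3.038]
wrist_force: [0.1, 0.9, -0.5]
gripper_width: 0.0302
```

Request:
move_arm(
  deltas=[
    [[0,0,-20,0],[0,0,-50,0],[0,0,-50,0],[0,0,0,0]],
  ],
)

```text
time: 29.1
position: [0.5647, 0.0075, 0.1478]
tool_rot: [3.139, 0.008, 3.039]
wrist_force: [0.1, 0.5, -0.1]
gripper_width: 0.0302
```

```bash
python3 tray.py w19|grep -E "cass";python3 plan.py 0.5408 -0.3906 0.15 -1.3003
```

```text
cass [174. 245.] 266 ctr [ 566.3 -114.9] size [  3.1 119.8] longdir 174.1 z 0.0269 [69. 72. 69.]
cass [209. 239.] 161 ctr [555.5 -85.1] size [13.6 80.3] longdir 3.1 z 0.027 [88. 88. 84.]
cass [264. 230.] 2076 ctr [558.  -38.5] size [21.  69.1] longdir 174.1 z 0.0267 [201. 204. 198.]
cass [321. 229.] 2042 ctr [561.9   6.8] size [20.6 69.1] longdir 174.7 z 0.0268 [168. 166. 156.]
cass [341. 278.] 201 ctr [605.4  20.4] size [  2.4 118.2] longdir 83.5 z 0.0269 [98. 98. 94.]
twist first: -1.944 (n=10.4); then shift mm [377.7 128.2  -6.6] n=6.4 t=29.15 w 0.029825273257827467 j6 -2.04 F [ 0.2 -0.8 -1. ]
```

View pics/w19.png

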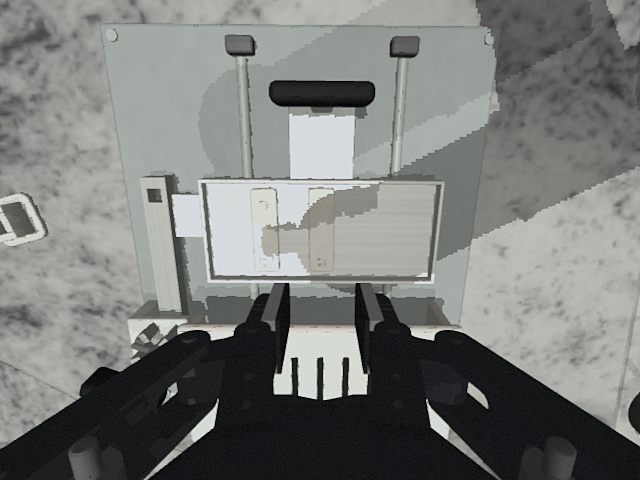

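Cassette B lies flat at (321,229). Next is C, at its new place.

Request:
move_arm(
  deltas=[
    [[0,0,-10,-0.18],[0,0,-10,-0.18],[0,0,0,-0.18],[0,0,0,-0.18],[0,0,0,-0.18]],
  ],
  fingers=130,
)

```text
time: 29.78
position: [0.5617, 0.0072, 0.1606]
tool_rot: [3.14, -0.002, -2.339]
wrist_force: [0.6, -0.5, 0.1]
gripper_width: 0.0419
```

Request:
move_arm(
  deltas=[
    [[0,0,0,-0.18],[0,0,0,-0.18],[0,0,0,-0.18],[0,0,0,-0.18],[0,0,0,-0.18]],
  ],
)

```text
time: 30.4
position: [0.5617, 0.0072, 0.1606]
tool_rot: [3.139, 0.0, -1.439]
wrist_force: [0.1, 0.1, -0.1]
gripper_width: 0.0418
```

Request:
move_arm(
  deltas=[
    [[0,0,0,-0.144],[54,18,0,0],[54,18,0,0],[54,18,0,0],[54,18,0,0]],
  ],
)

```text
time: 31.02
position: [0.5498, -0.2216, 0.1608]
tool_rot: [3.14, 0.001, -1.301]
wrist_force: [1.8, -0.6, 0.4]
gripper_width: 0.0418
```

Request:
move_arm(
  deltas=[
    [[54,18,5,0],[54,19,10,0],[53,19,10,0],[0,0,0,0],[0,0,0,0]],
  ],
)

```text
time: 31.65
position: [0.5391, -0.39, 0.1358]
tool_rot: [3.14, 0.002, -1.301]
wrist_force: [0.6, 1.0, -0.1]
gripper_width: 0.0418
```

```bash
python3 cass.py w20; python3 plan.py 0.5408 -0.3906 0.012 -1.3003
```

```text
cass [525.  39.] 4003 ctr [ 439.6 -576.3] size [63.  68.3] longdir 160.0 z 0.0169 [235. 240. 238.]
cass [506.  21.] 1163 ctr [ 451.8 -577.6] size [20.5 37.8] longdir 70.1 z 0.0179 [206. 214. 191.]
cass [318. 199.] 584 ctr [ 547.9 -413.2] size [20.6 22.4] longdir 105.8 z 0.0047 [231. 234. 231.]
cass [228. 240.] 1639 ctr [ 611.3 -359.8] size [36.7 37.7] longdir 118.1 z 0.0207 [221. 223. 219.]
cass [315. 248.] 474 ctr [ 536.9 -372.5] size [18.  30.7] longdir 104.7 z 0.0049 [204. 202. 191.]
cass [295. 366.] 997 ctr [ 530.2 -254.9] size [41.  52.1] longdir 98.1 z 0.0236 [223. 223. 215.]
twist first: -0.000 (n=0.0); then shift mm [  1.5  -1.  124.6] n=2.0 t=31.70 w 0.041558663242611905 j6 0.60 F [-0.3  0.2  0.3]
```

View pics/w20.png

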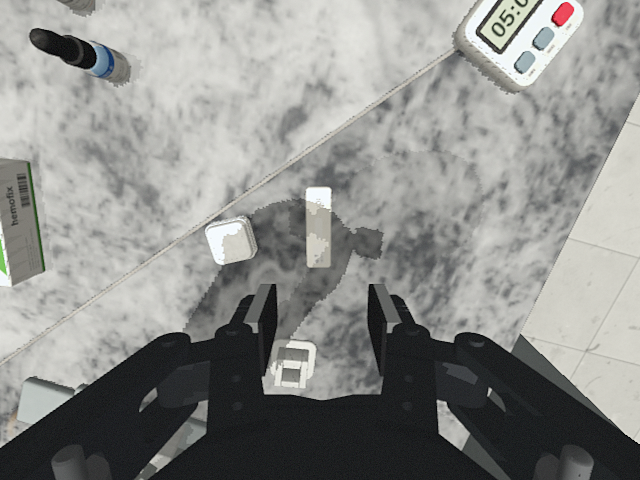

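Request:
move_arm(
  deltas=[
    [[1,-1,50,0],[0,0,50,0],[0,0,20,0],[0,0,0,0],[0,0,0,0]],
  ],
  fingers=150,
)

```text
time: 32.33
position: [0.5424, -0.3914, 0.0204]
tool_rot: [-3.139, -0.003, -1.3]
wrist_force: [0.4, -0.8, 0.3]
gripper_width: 0.035
```

```bash
python3 cass.py w21; python3 plan.py 0.5408 -0.3906 0.0015 -1.3003
```

```text
cass [319. 230.] 582 ctr [ 548.5 -417.2] size [15.3 19.9] longdir 16.6 z 0.0047 [226. 227. 217.]
cass [169. 307.] 3803 ctr [ 613.6 -358.1] size [39.5 40. ] longdir 115.9 z 0.0208 [225. 227. 224.]
twist first: 0.000 (n=0.0); then shift mm [-1.3  1.3 18.9] n=0.3 t=32.38 w 0.03540925586835418 j6 0.60 F [0.6 0.  1.2]
```

View pics/w21.png

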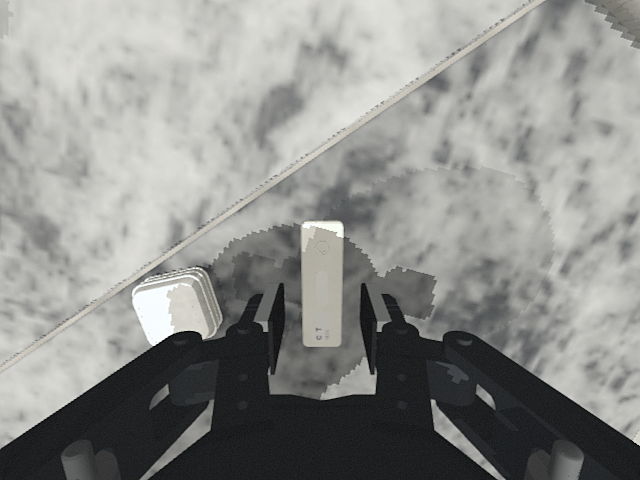

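Cassette C is centred at (322,284), and the gauze at (175,305) is clear of the fingers.

Request:
move_arm(
  deltas=[
    [[0,0.5,10,0],[0,0,5,0],[0,0,3,0],[0,0,0,0]],
  ],
)

```text
time: 32.88
position: [0.5403, -0.3911, -0.0007]
tool_rot: [3.141, 0.0, -1.301]
wrist_force: [0.1, -0.5, -0.2]
gripper_width: 0.0353
```

Request:
move_arm(
  deltas=[
    [[0,0,0,0],[0,0,0,0],[0,0,0,0],[0,0,0,0]],
  ],
  fingers=255,
)

```text
time: 33.38
position: [0.5408, -0.3916, 0.0006]
tool_rot: [-3.141, -0.002, -1.301]
wrist_force: [-1.1, -0.8, 5.5]
gripper_width: 0.0182
```

Request:
move_arm(
  deltas=[
    [[0,0,-10,0],[0,0,-30,0],[0,0,-50,0],[0,0,-60,0],[0,0,0,0]],
  ],
)

```text
time: 34.0
position: [0.5424, -0.3926, 0.157]
tool_rot: [-3.134, -0.008, -1.301]
wrist_force: [-0.6, 0.3, -0.5]
gripper_width: 0.0181
```

```bash
python3 held.py; python3 cass.py w22; python3 plan.py 0.5677 0.0523 0.14 -0.103
```

```text
held tool x -34.7..34.1 y -9.3..9.4 z med -4.1 5633
slope z/x [ 0.0063452  -4.12857052]
cass [516.  45.] 3868 ctr [ 439.7 -575.8] size [62.8 67.9] longdir 159.9 z 0.017 [234. 240. 238.]
cass [501.  27.] 1319 ctr [ 450.4 -581.2] size [20.3 46.2] longdir 70.2 z 0.0179 [208. 216. 193.]
cass [237. 238.] 1435 ctr [ 610.6 -360.3] size [37.2 37.6] longdir 28.7 z 0.0207 [220. 221. 218.]
twist first: -1.198 (n=6.4); then shift mm [ -18.6 -443.6   10.8] n=7.1 t=34.10 w 0.018354841634973723 j6 0.60 F [-0.6 -0.1 -1. ]
```

View pics/w22.png

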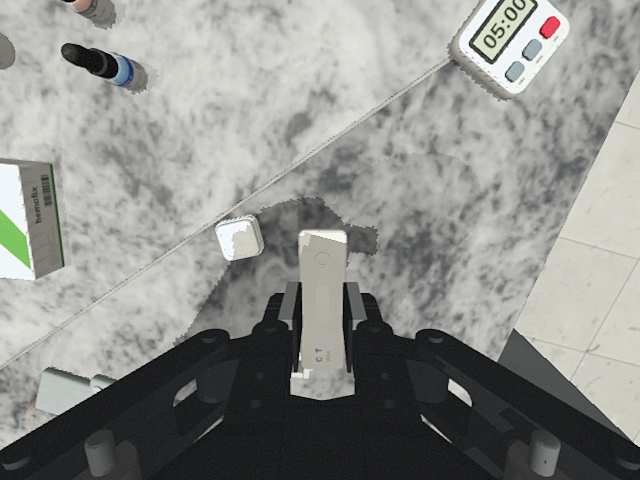

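Cassette C is held square at (323,300) and the gauze is undisturbed at (239,238).

Request:
move_arm(
  deltas=[
    [[0,0,0,-0.172],[0,0,0,-0.172],[0,0,0,-0.172],[0,0,0,-0.172],[0,0,0,-0.172]],
  ],
)

```text
time: 34.72
position: [0.5396, -0.3905, 0.1469]
tool_rot: [-3.141, 0.004, -0.435]
wrist_force: [0.5, 0.1, -0.0]
gripper_width: 0.0181
```

Request:
move_arm(
  deltas=[
    [[0,0,0,-0.172],[0,0,0,-0.166],[-2,-55,0,0],[-2,-55,0,0],[-2,-55,0,0]],
  ],
)

```text
time: 35.35
position: [0.5503, -0.2245, 0.1472]
tool_rot: [-3.141, 0.003, -0.103]
wrist_force: [2.0, 0.5, 0.2]
gripper_width: 0.0181
```

Request:
move_arm(
  deltas=[
    [[-2,-55,0,0],[-2,-55,0,0],[-3,-55,0,0],[-3,-55,0,0],[-3,-55,0,0]],
  ],
)

```text
time: 35.98
position: [0.5655, 0.0503, 0.1475]
tool_rot: [3.141, 0.003, -0.103]
wrist_force: [1.2, 0.2, 0.1]
gripper_width: 0.018
```

Request:
move_arm(
  deltas=[
    [[0,0,25,0],[0,0,25,0],[0,0,0,0],[0,0,0,0]],
  ],
)

```text
time: 36.48
position: [0.5667, 0.0483, 0.0997]
tool_rot: [3.141, 0.0, -0.103]
wrist_force: [0.3, 0.0, -0.1]
gripper_width: 0.0185
```

```bash
python3 held.py; python3 tray.py w23|grep -E "cass|rim"; python3 plan.py 0.5677 0.0523 0.0305 -0.103
```

```text
held tool x -35.8..33.4 y -9.4..9.3 z med -4.2 5797
slope z/x [ 0.00691002 -4.19147946]
rim [583. 228.] 4433 ctr [ 561.4 -121. ] size [ 20.6 110.2] longdir 173.6 z 0.0302 [171. 175. 168.]
rim [400. 236.] 3785 ctr [563.8   7.3] size [ 86.1 189.5] longdir 83.6 z 0.0318 [170. 172. 168.]
cass [565. 230.] 567 ctr [ 559.5 -113.6] size [  4.1 106.8] longdir 174.0 z 0.0269 [63. 66. 63.]
cass [484. 272.] 626 ctr [556.9 -38. ] size [79.9 95.9] longdir 84.1 z 0.0269 [93. 93. 89.]
cass [382. 247.] 2944 ctr [563.2   8. ] size [21.1 69. ] longdir 174.0 z 0.0268 [186. 187. 180.]
cass [450. 247.] 2960 ctr [558.5 -37.4] size [21.4 69. ] longdir 174.1 z 0.0268 [204. 208. 207.]
twist first: -0.000 (n=0.0); then shift mm [ 0.1 -3.9 70. ] n=1.1 t=36.58 w 0.018243394527605705 j6 1.03 F [ 0.6 -1.  -0.3]
```

View pics/w23.png

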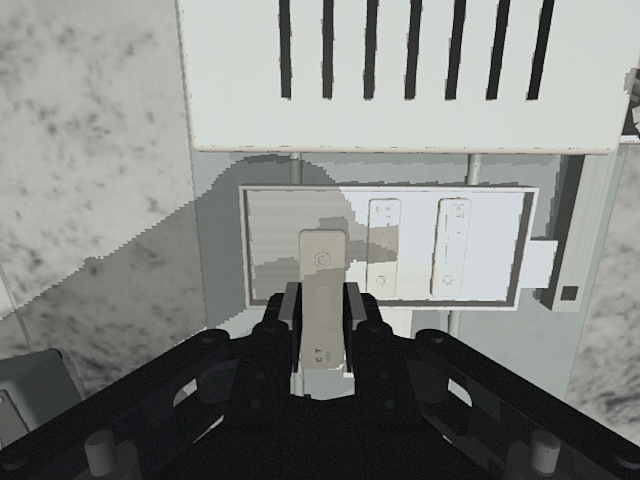

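A (450,247) and B (382,247) are lying flat, and C is over the free left third. Lowering.

Request:
move_arm(
  deltas=[
    [[0,-4.5,35,0],[0,0,25,0],[0,0,8,0],[0,0,0,0],[0,0,0,0]],
  ],
)

```text
time: 37.2
position: [0.568, 0.0532, 0.0331]
tool_rot: [-3.141, -0.002, -0.103]
wrist_force: [-0.5, -0.5, 0.5]
gripper_width: 0.0185
```

Request:
move_arm(
  deltas=[
    [[0,0,0,0]],
  ],
)

```text
time: 37.33
position: [0.5677, 0.0532, 0.0326]
tool_rot: [-3.141, -0.002, -0.103]
wrist_force: [0.4, 0.7, -0.1]
gripper_width: 0.0184
```

```bash
python3 plan.py 0.5677 0.0523 0.0233 -0.103
```

```text
twist first: 0.000 (n=0.0); then shift mm [0.1 0.9 9.3] n=0.1 t=37.33 w 0.018373380550347127 j6 1.02 F [ 0.4  0.7 -0.1]
```

Request:
move_arm(
  deltas=[
    [[0,0,5,0],[0,0,3,0],[0,0,0.5,0],[0,0,0,0]],
  ],
)

```text
time: 37.83
position: [0.567, 0.053, 0.0228]
tool_rot: [3.142, 0.0, -0.103]
wrist_force: [-0.6, 0.2, -1.3]
gripper_width: 0.0185
```

Request:
move_arm(
  deltas=[
    [[0,0,0,0],[0,0,0,0],[0,0,0,0]],
  ],
  fingers=165,
)

```text
time: 38.2
position: [0.567, 0.0531, 0.0229]
tool_rot: [-3.142, 0.0, -0.103]
wrist_force: [0.5, -0.0, 0.1]
gripper_width: 0.03
```

Request:
move_arm(
  deltas=[
    [[0,0,-20,0],[0,0,-50,0],[0,0,-60,0],[0,0,0,0],[0,0,0,0]],
  ],
)

```text
time: 38.83
position: [0.5669, 0.0533, 0.1526]
tool_rot: [-3.141, 0.0, -0.103]
wrist_force: [0.3, 0.1, -0.2]
gripper_width: 0.03
```

```bash
python3 tray.py w24|grep -E "cass|rim";python3 plan.py 0.4655 0.017 0.15 -1.673; python3 -c "
from h import *
c=cam('top'); save(c,'top2')"
```

```text
rim [541. 211.] 3032 ctr [ 562.4 -121.6] size [ 20.3 112.8] longdir 173.8 z 0.0302 [175. 179. 172.]
rim [383. 227.] 2820 ctr [563.6   7.4] size [ 86.1 189.5] longdir 83.7 z 0.0319 [178. 180. 177.]
cass [526. 214.] 329 ctr [ 559.3 -113.6] size [  4.2 107.2] longdir 173.8 z 0.0268 [64. 66. 63.]
cass [377. 228.] 2016 ctr [562.9   8.1] size [21.1 69.2] longdir 174.1 z 0.0268 [198. 200. 194.]
cass [433. 228.] 2022 ctr [558.2 -37.5] size [21.4 69.2] longdir 174.1 z 0.0268 [207. 212. 212.]
cass [322. 231.] 1993 ctr [565.8  53.7] size [20.6 69.5] longdir 174.4 z 0.0268 [168. 167. 156.]
cass [455. 268.] 199 ctr [519.7 -52. ] size [29.7 76.8] longdir 108.9 z 0.027 [93. 93. 89.]
twist first: 1.570 (n=8.4); then shift mm [46.2 96.8  1.5] n=1.7 t=38.88 w 0.030106904259923357 j6 1.02 F [-0.7 -0.2 -0.8]
```

View pics/w24.png

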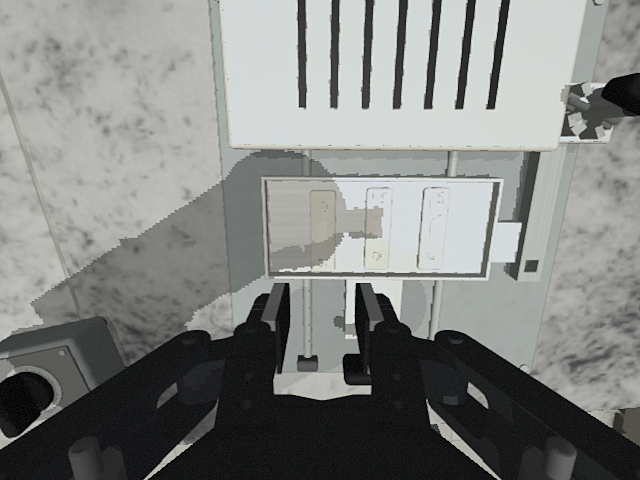

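View pics/top2.png

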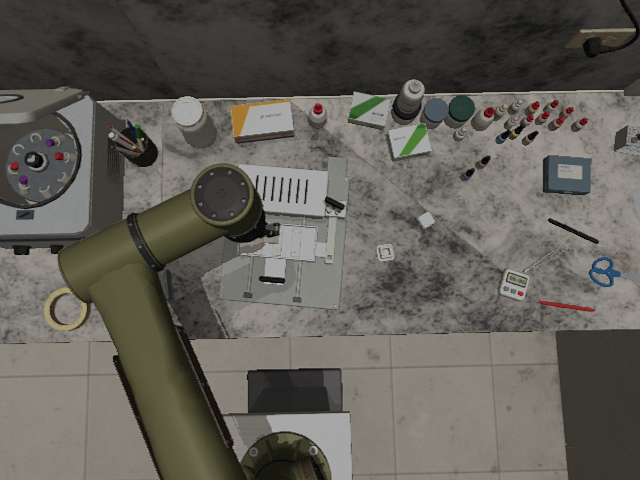

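The bench is clear to the right (top view) and all three cassettes are flat in the tray at (322,231), (377,228) and (433,228). Now pushing the carriage home.

Request:
move_arm(
  deltas=[
    [[0,0,0,0.18],[0,0,0,0.18],[0,0,0,0.18],[0,0,0,0.18],[0,0,0,0.18]],
  ],
)

```text
time: 39.55
position: [0.5664, 0.0529, 0.1512]
tool_rot: [3.139, 0.001, -1.009]
wrist_force: [0.8, 0.5, 0.8]
gripper_width: 0.0304
```

Request:
move_arm(
  deltas=[
    [[0,0,0,0.18],[0,0,0,0.18],[0,0,0,0.18],[0,0,0,0.13],[23,48,0,0]],
  ],
)

```text
time: 40.17
position: [0.5164, 0.0351, 0.1484]
tool_rot: [3.134, -0.004, -1.674]
wrist_force: [-1.0, 0.4, 1.7]
gripper_width: 0.0303
```

Request:
move_arm(
  deltas=[
    [[23,48,0,0],[0,0,0,0],[0,0,0,0]],
  ],
)

```text
time: 40.55
position: [0.4667, 0.0171, 0.1524]
tool_rot: [3.141, -0.0, -1.673]
wrist_force: [-0.3, -0.5, 0.5]
gripper_width: 0.0302
```

```bash
python3 st.py w25;python3 plan.py 0.4655 0.017 0.067 -1.673
```

```text
black [321. 251.] 1517 ctr [465.6  15. ] size [10.9 60.6] longdir 83.8 z 0.0897 [18. 19. 19.]
hood [ 50. 239.] 25399 ctr [672.7  -6.6] size [ 98.7 218.9] longdir 83.8 z 0.0672 [206. 210. 203.]
twist first: 0.000 (n=0.0); then shift mm [ 0.3  1.4 85.3] n=1.4 t=40.60 w 0.030221872900828773 j6 -0.57 F [-0.6 -0.7 -0.5]
```

View pics/w25.png

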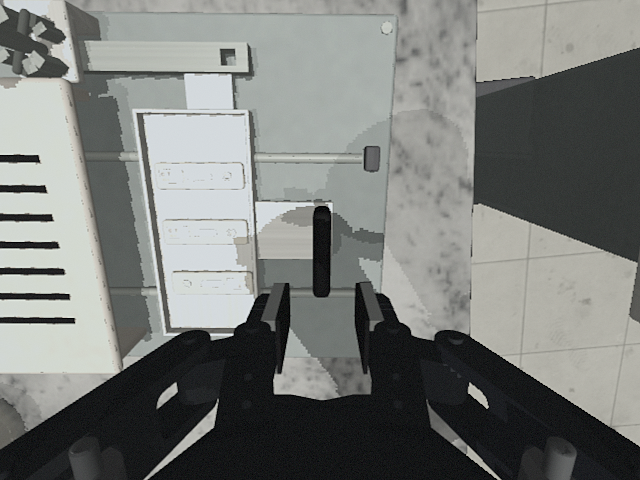

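The bar is between the fingers at (321,251). Descending, gripping, then pushing gently.

Request:
move_arm(
  deltas=[
    [[0,1,45,0],[0,0,30,0],[0,0,10,0],[0,0,0,0]],
  ],
)

```text
time: 41.1
position: [0.4661, 0.0171, 0.0677]
tool_rot: [3.14, -0.001, -1.673]
wrist_force: [0.4, -0.6, 1.0]
gripper_width: 0.0302
```

Request:
move_arm(
  deltas=[
    [[0,0,0,0],[0,0,0,0],[0,0,0,0]],
  ],
  fingers=255,
)

```text
time: 41.48
position: [0.4671, 0.0174, 0.0695]
tool_rot: [-3.138, 0.001, -1.673]
wrist_force: [4.0, 0.5, 4.0]
gripper_width: 0.0105
```

Request:
move_arm(
  deltas=[
    [[0,-6,0,0],[0,-12,0,0],[0,-14,0,0],[0,-14,0,0],[0,-14,0,0]],
  ],
)

```text
time: 42.1
position: [0.5263, 0.0108, 0.0695]
tool_rot: [-3.141, -0.0, -1.673]
wrist_force: [-2.7, -0.6, 8.9]
gripper_width: 0.0106
```

Request:
move_arm(
  deltas=[
    [[0,-14,0,0],[0,-14,0,0],[0,-12,0,0],[0,-8,0,0],[0,-6,0,0]],
  ],
)

```text
time: 42.72
position: [0.5798, 0.0049, 0.0695]
tool_rot: [-3.141, -0.001, -1.673]
wrist_force: [-1.6, -1.8, 7.6]
gripper_width: 0.0102
```

Request:
move_arm(
  deltas=[
    [[0,-4,0,0],[0,-2,0,0],[0,0,0,0]],
  ],
)

```text
time: 43.1
position: [0.5858, 0.0042, 0.0695]
tool_rot: [-3.14, -0.001, -1.673]
wrist_force: [-1.2, -1.9, 6.9]
gripper_width: 0.0107
```

Request:
move_arm(
  deltas=[
    [[0,-1.5,0,0],[0,0,0,0]],
  ],
)

```text
time: 43.35
position: [0.5864, 0.0041, 0.0695]
tool_rot: [3.141, -0.001, -1.673]
wrist_force: [-4.1, -1.1, 9.0]
gripper_width: 0.0106
```

Request:
move_arm(
  deltas=[
    [[0,-1.5,0,0],[0,0,0,0]],
  ],
)

```text
time: 43.6
position: [0.5865, 0.0041, 0.0695]
tool_rot: [3.138, -0.001, -1.673]
wrist_force: [-12.5, 0.1, 13.3]
gripper_width: 0.0107
```

The carriage is at its stop (12.5 N, travel 120 mm). Releasing and going to the plunger.

Request:
move_arm(
  deltas=[
    [[0,0,0,0],[0,0,0,0],[0,0,0,0]],
  ],
  fingers=165,
)

```text
time: 43.98
position: [0.5881, 0.0047, 0.0675]
tool_rot: [3.141, -0.0, -1.673]
wrist_force: [0.0, -0.6, -0.2]
gripper_width: 0.0301
```

Request:
move_arm(
  deltas=[
    [[0,2,-20,0],[0,0,-50,0],[0,0,-60,0],[0,0,-20,0],[0,0,0,0]],
  ],
)

```text
time: 44.6
position: [0.5869, 0.005, 0.221]
tool_rot: [-3.137, 0.002, -1.673]
wrist_force: [-0.4, 0.3, -0.6]
gripper_width: 0.0301
```

```bash
python3 st.py w26;python3 plan.py 0.637 -0.1325 0.2 -2.066
```

```text
black [228.  50.] 1701 ctr [ 635.1 -129.8] size [17.2 49.3] longdir 62.1 z 0.1144 [29. 29. 30.]
black [323. 226.] 897 ctr [584.8   2.7] size [10.9 60.8] longdir 83.9 z 0.0897 [21. 22. 22.]
hood [213. 199.] 25427 ctr [680.9 -13.9] size [111.1 232.3] longdir 83.7 z 0.0672 [207. 211. 208.]
twist first: 0.393 (n=2.1); then shift mm [  97.  -110.    18.5] n=2.4 t=44.65 w 0.03015629064879435 j6 -0.45 F [-1.9 -0.8 -0.8]
```

View pics/w26.png

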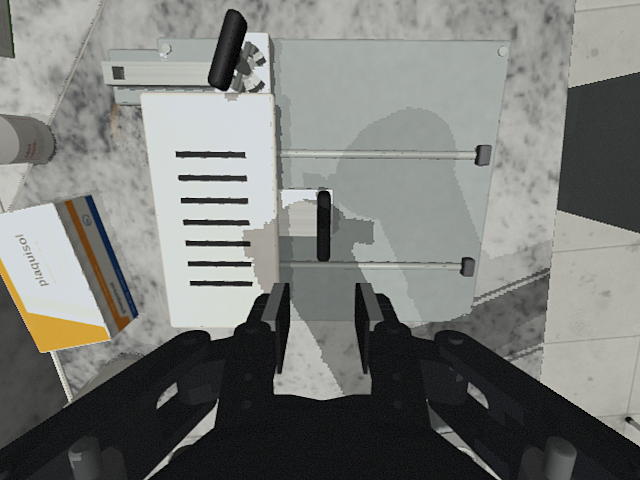

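The carriage is home, with the bar at (323,226) = (584.8, 2.7) mm as at the start. The plunger is still parked at (228,50).

Request:
move_arm(
  deltas=[
    [[0,0,0,0.187],[0,0,0,0.187],[48,-55,0,0.007],[48,-55,15,0],[0,0,0,0]],
  ],
  fingers=120,
)

```text
time: 45.28
position: [0.6304, -0.1136, 0.2004]
tool_rot: [3.135, -0.004, -2.058]
wrist_force: [-0.4, 0.3, -0.7]
gripper_width: 0.0452
```

Request:
move_arm(
  deltas=[
    [[0,0,0,0],[0,0,0,0]],
  ],
)

```text
time: 45.52
position: [0.6312, -0.1093, 0.2054]
tool_rot: [3.141, 0.0, -2.052]
wrist_force: [-0.6, 0.9, 0.5]
gripper_width: 0.0452
```

```bash
python3 st.py w27;python3 plan.py 0.637 -0.1325 0.092 -2.054
```

```text
black [297. 219.] 1076 ctr [ 637.1 -133.3] size [12.  49.7] longdir 60.9 z 0.1151 [26. 27. 27.]
black [421. 308.] 677 ctr [585.5  -6.5] size [13.3 58.1] longdir 83.4 z 0.0892 [25. 26. 26.]
hood [314. 312.] 14694 ctr [680.1 -24.8] size [110.6 184.7] longdir 83.6 z 0.0673 [189. 188. 181.]
twist first: 0.002 (n=0.0); then shift mm [ 18.  -15.9 113.6] n=1.9 t=45.58 w 0.04506515413734079 j6 -0.62 F [0.  0.4 0.1]
```

View pics/w27.png

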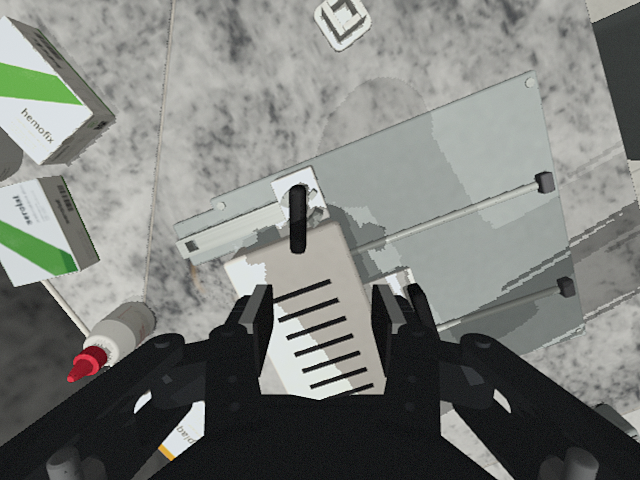

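Request:
move_arm(
  deltas=[
    [[18,-15.5,0,0],[0,0,40,0],[0,0,40,0],[0,0,20,0],[0,0,0,0]],
  ],
)

```text
time: 46.2
position: [0.6362, -0.1329, 0.1044]
tool_rot: [3.14, -0.001, -2.053]
wrist_force: [-0.4, -0.2, 1.2]
gripper_width: 0.0452
```

Request:
move_arm(
  deltas=[
    [[0,0,0,0]],
  ],
)

```text
time: 46.32
position: [0.6378, -0.1334, 0.1077]
tool_rot: [-3.139, 0.001, -2.053]
wrist_force: [-0.5, 0.2, 0.7]
gripper_width: 0.0456
```

```bash
python3 st.py w28;python3 plan.py 0.637 -0.1325 0.092 -2.054
```

```text
black [320. 300.] 2617 ctr [ 636.8 -135.3] size [11.3 53. ] longdir 62.9 z 0.1151 [21. 21. 22.]
black [271. 305.] 165 ctr [ 656.9 -143.3] size [ 2.6 23.2] longdir 65.8 z 0.1157 [20. 20. 20.]
black [373. 303.] 125 ctr [ 616.1 -124. ] size [ 2.5 21. ] longdir 58.3 z 0.1171 [17. 17. 18.]
hood [325. 350.] 8299 ctr [658.3 -92.9] size [82.6 84.9] longdir 62.5 z 0.0672 [185. 182. 173.]
twist first: 0.001 (n=0.0); then shift mm [-0.4  1.2 15.8] n=0.3 t=46.38 w 0.045113174673775736 j6 -0.58 F [-0.4  0.4  0.2]
```

View pics/w28.png

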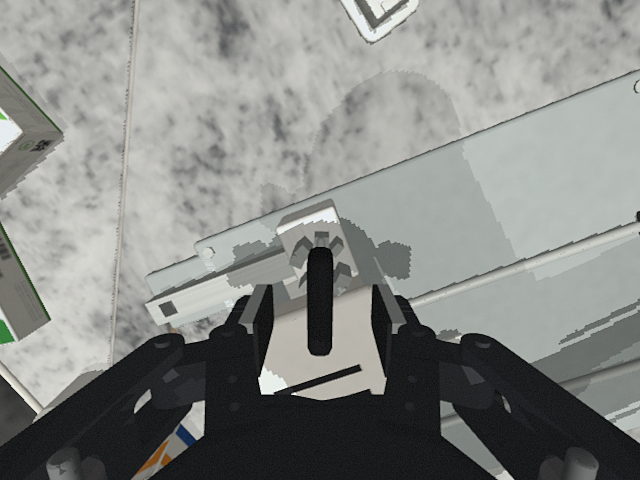

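The handle is centred at (320,300). Lowering to about 0.092 and gripping.

Request:
move_arm(
  deltas=[
    [[0,0.5,10,0],[0,0,4,0],[0,0,0,0],[0,0,0,0]],
  ],
)

```text
time: 46.88
position: [0.6364, -0.1333, 0.0914]
tool_rot: [-3.141, -0.0, -2.054]
wrist_force: [0.2, 0.5, 0.5]
gripper_width: 0.0453
```

Request:
move_arm(
  deltas=[
    [[0,0,0,0],[0,0,0,0],[0,0,0,0],[0,0,0,0]],
  ],
  fingers=255,
)

```text
time: 47.38
position: [0.6377, -0.1339, 0.092]
tool_rot: [-3.138, 0.001, -2.054]
wrist_force: [4.9, -3.0, -1.3]
gripper_width: 0.0106
```

Request:
move_arm(
  deltas=[
    [[0,0,-3,0],[0,0,-3,0],[0,0,0,0]],
  ],
)

```text
time: 47.75
position: [0.6373, -0.1337, 0.0959]
tool_rot: [-3.14, 0.001, -2.054]
wrist_force: [8.1, -4.4, -8.7]
gripper_width: 0.0109
```

```bash
python3 st.py w29|head -2
```

```text
black [321. 314.] 2730 ctr [ 635.3 -135. ] size [13.7 53.4] longdir 63.1 z 0.1189 [22. 22. 23.]
black [284. 302.] 250 ctr [ 647.  -146.9] size [ 5.8 10. ] longdir 49.5 z 0.1121 [27. 29. 30.]
```

Request:
move_arm(
  deltas=[
    [[0,0,-1.2,0],[0,0,0,0],[0,0,0,0.1],[0,0,0,0.12],[0,0,0,0.12]],
  ],
)

```text
time: 48.42
position: [0.6369, -0.1333, 0.0965]
tool_rot: [3.142, 0.001, -2.398]
wrist_force: [6.5, -2.9, -8.7]
gripper_width: 0.0107
```

Request:
move_arm(
  deltas=[
    [[0,0,0,0.12],[0,0,0,0.12],[0,0,0,0.12],[0,0,0,0.12],[0,0,0,0.12]],
  ],
)

```text
time: 49.05
position: [0.6367, -0.1324, 0.0961]
tool_rot: [3.14, 0.0, -2.998]
wrist_force: [5.4, -0.2, -8.5]
gripper_width: 0.0108
```

Request:
move_arm(
  deltas=[
    [[0,0,0,0.12],[0,0,0,0.12],[0,0,0,0],[0,0,0,0]],
  ],
)

```text
time: 49.55
position: [0.6368, -0.132, 0.0961]
tool_rot: [3.139, -0.0, 3.049]
wrist_force: [5.4, 0.9, -9.3]
gripper_width: 0.0107
```

```bash
python3 st.py w30|head -2;python3 plan.py 0.637 -0.1325 0.08 3.0386
```

```text
black [585. 161.] 2946 ctr [583.3 -11.7] size [11.7 51.4] longdir 83.7 z 0.0893 [30. 31. 32.]
black [322. 316.] 2638 ctr [ 634.5 -131.6] size [13.4 53.5] longdir 175.5 z 0.119 [22. 22. 23.]
twist first: 0.011 (n=0.1); then shift mm [-0.2 -0.6 16. ] n=0.3 t=49.60 w 0.011021999502452133 j6 -1.76 F [ 6.3  1.6 -8.7]
```

View pics/w30.png

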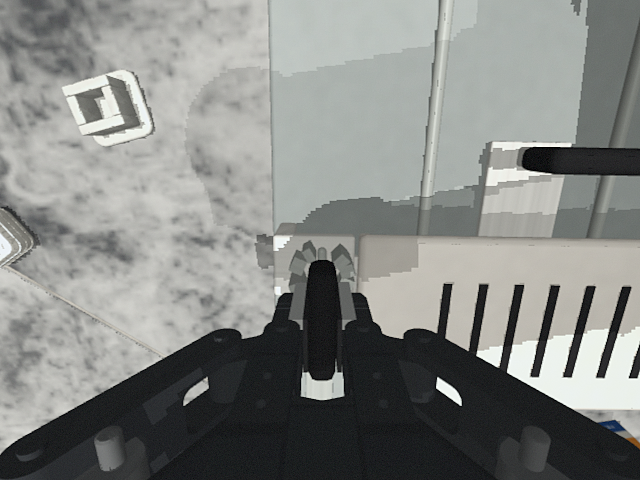

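Request:
move_arm(
  deltas=[
    [[0,0,0,0.02],[0,0,4,0],[0,0,4,0],[0,0,4,0],[0,0,0,0]],
  ],
)

```text
time: 50.22
position: [0.6369, -0.132, 0.0844]
tool_rot: [3.139, 0.0, 3.03]
wrist_force: [5.6, 1.9, -6.9]
gripper_width: 0.0109
```

Request:
move_arm(
  deltas=[
    [[0,0,3,0],[0,0,1,0],[0,0,0,0]],
  ],
)

```text
time: 50.6
position: [0.6369, -0.132, 0.0811]
tool_rot: [3.139, 0.001, 3.03]
wrist_force: [5.8, 2.0, -6.1]
gripper_width: 0.0107
```

```bash
python3 st.py w31|head -3
```

```text
black [594. 156.] 2721 ctr [582.7 -18.6] size [11.5 38.9] longdir 83.6 z 0.0889 [29. 29. 30.]
black [322. 322.] 4046 ctr [ 634.2 -131.9] size [17.4 53.2] longdir 173.6 z 0.1046 [24. 25. 26.]
black [283. 307.] 365 ctr [ 627.3 -146.7] size [ 5.8 14. ] longdir 157.1 z 0.1011 [28. 30. 31.]
```

The handle has come down to about 104.6 mm, so the pin is in its hole. Releasing.

Request:
move_arm(
  deltas=[
    [[0,0,0.8,0],[0,0,0,0]],
  ],
)

```text
time: 50.9
position: [0.6369, -0.1321, 0.0804]
tool_rot: [3.139, 0.001, 3.03]
wrist_force: [5.7, 2.9, -5.5]
gripper_width: 0.0105
```

Request:
move_arm(
  deltas=[
    [[0,0,0,0],[0,0,0,0],[0,0,0,0]],
  ],
  fingers=110,
)

```text
time: 51.28
position: [0.6363, -0.1335, 0.0821]
tool_rot: [-3.141, 0.0, 3.029]
wrist_force: [0.0, 0.1, 0.3]
gripper_width: 0.0486
```

Request:
move_arm(
  deltas=[
    [[0,0,-20,0],[0,0,-50,0],[0,0,-60,0],[0,0,-20,0],[0,0,0,0]],
  ],
)

```text
time: 51.9
position: [0.6371, -0.1335, 0.2359]
tool_rot: [3.141, 0.006, 3.029]
wrist_force: [0.2, -0.4, -0.9]
gripper_width: 0.0487
```

Request:
move_arm(
  deltas=[
    [[0,0,0,0],[0,0,0,0]],
  ],
)

```text
time: 52.15
position: [0.6358, -0.1332, 0.2301]
tool_rot: [-3.141, -0.003, 3.029]
wrist_force: [0.6, 0.3, 0.1]
gripper_width: 0.0484
```

```bash
python3 st.py w32; python3 plan.py 0.44 0.30 0.24 -0.2
```

```text
black [477. 151.] 1073 ctr [5.849e+02 1.000e-01] size [11.1 64.9] longdir 83.6 z 0.0896 [31. 31. 32.]
black [323. 233.] 745 ctr [ 636.1 -131.8] size [10.8 50. ] longdir 173.4 z 0.1037 [24. 25. 25.]
hood [459. 250.] 22028 ctr [681.3  -7.6] size [110.6 218.4] longdir 83.6 z 0.0672 [197. 196. 189.]
twist first: -3.054 (n=16.3); then shift mm [-278.  -385.6  -10.3] n=7.6 t=52.20 w 0.04836369245617288 j6 -1.78 F [ 0.5 -0.9 -0.3]
```

View pics/w32.png

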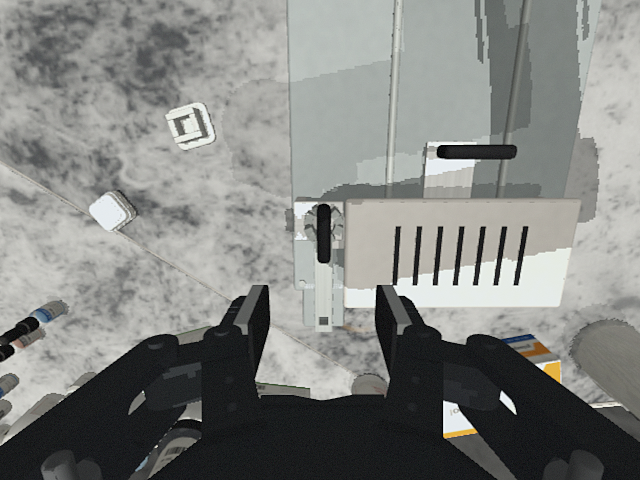

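The plunger is down at 103.7 mm, angle as at the start, carriage home. On to the switch.

Request:
move_arm(
  deltas=[
    [[30,51,0,0],[30,51,0,0],[30,51,0,0],[30,51,0,0],[30,51,0,0]],
  ],
)

```text
time: 52.82
position: [0.5146, 0.1383, 0.2312]
tool_rot: [-3.141, -0.001, 3.029]
wrist_force: [0.1, 0.6, -0.3]
gripper_width: 0.0486
```

Request:
move_arm(
  deltas=[
    [[30,51,0,0],[30,51,0,0],[30,51,0,0],[0,0,0,-0.186],[0,0,0,-0.186]],
  ],
)

```text
time: 53.45
position: [0.4428, 0.2997, 0.2309]
tool_rot: [-3.141, -0.001, -2.874]
wrist_force: [-0.2, -0.6, 0.3]
gripper_width: 0.0485
```

Request:
move_arm(
  deltas=[
    [[0,0,0,-0.186],[0,0,0,-0.186],[0,0,0,-0.186],[0,0,0,-0.186],[0,0,0,-0.186]],
  ],
)

```text
time: 54.08
position: [0.4434, 0.2989, 0.231]
tool_rot: [3.141, -0.001, -1.946]
wrist_force: [-0.1, 1.2, -0.2]
gripper_width: 0.0487
```

Request:
move_arm(
  deltas=[
    [[0,0,0,-0.186],[0,0,0,-0.186],[0,0,0,-0.186],[0,0,0,-0.186],[0,0,0,-0.186]],
  ],
)

```text
time: 54.7
position: [0.4434, 0.2988, 0.231]
tool_rot: [3.14, -0.0, -1.016]
wrist_force: [0.9, -0.2, -0.3]
gripper_width: 0.0485
```

Request:
move_arm(
  deltas=[
    [[0,0,0,-0.186],[0,0,0,-0.186],[0,0,0,-0.186],[0,0,0,-0.186],[0,0,0,-0.186]],
  ],
)

```text
time: 55.32
position: [0.4433, 0.2989, 0.231]
tool_rot: [3.141, 0.001, -0.086]
wrist_force: [0.1, 0.9, -0.3]
gripper_width: 0.0486
```

```bash
cat > sw.py <<'E'
from m import *
import sys
c=cam('wrist'); save(c,sys.argv[1]); P=cloud(c); px=c['pixels']; g=cv2.cvtColor(px,cv2.COLOR_RGB2GRAY)
z=P[...,2]; v=np.mgrid[0:480,0:640][0]
roi=(P[...,0]>0.38)&(P[...,0]<0.55)&(P[...,1]>0.22)&(P[...,1]<0.40)&(v<395)
rep(c,P,roi&(g<70)&(z>0.078)&(z<0.09),None,'bar',60,1)
rep(c,P,roi&(z>0.045)&(z<0.053),0.049,'box',300,1)
E
python3 sw.py w33; python3 plan.py 0.455 0.315 0.2 0.12
```

```text
bar [298. 212.] 611 ctr [457.2 319.6] size [13.1 42.9] longdir 7.6 z 0.0826 [26. 26. 27.]
box [300. 202.] 5588 ctr [457.4 319.4] size [72.4 97.2] longdir 97.1 z 0.0492 [124. 125. 122.]
twist first: -0.198 (n=1.1); then shift mm [ 13.5 -14.7  31. ] n=0.6 t=55.38 w 0.048101354530598286 j6 0.52 F [-0.4 -0.1 -0. ]
```

View pics/w33.png

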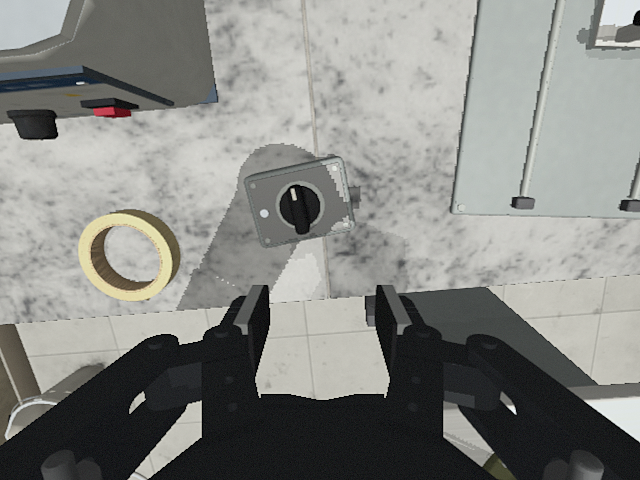

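The switch bar is at (298,212), which is (457.3, 319.5) mm, top 82.6 mm, direction 7.4°; this agrees with the box centre.

```bash
python3 plan.py 0.4573 0.3195 0.14 0.129
```

```text
twist first: -0.207 (n=1.1); then shift mm [ 16.5 -18.8  91. ] n=1.5 t=55.38 w 0.048101354530598286 j6 0.52 F [-0.4 -0.1 -0. ]
```

Request:
move_arm(
  deltas=[
    [[0,0,0,-0.104],[0,0,0,-0.104],[16.5,-19,40,0],[0,0,50,0],[0,0,0,0]],
  ],
)

```text
time: 56.0
position: [0.4558, 0.318, 0.1368]
tool_rot: [3.136, 0.007, 0.114]
wrist_force: [-0.5, 0.2, 1.4]
gripper_width: 0.0485
```

Request:
move_arm(
  deltas=[
    [[0,0,0,0],[0,0,0,0]],
  ],
)

```text
time: 56.25
position: [0.4586, 0.3206, 0.1447]
tool_rot: [-3.139, -0.003, 0.116]
wrist_force: [-0.1, 0.6, -0.2]
gripper_width: 0.0483
```

```bash
python3 sw.py w34; python3 plan.py 0.4573 0.3195 0.063 0.129
```

```text
bar [324. 257.] 1098 ctr [458.1 320.1] size [12.4 43. ] longdir 7.2 z 0.0826 [22. 22. 23.]
box [324. 237.] 9190 ctr [458. 320.] size [71.8 96.8] longdir 97.5 z 0.0492 [125. 127. 123.]
twist first: -0.013 (n=0.1); then shift mm [-1.5  1.1 81.3] n=1.3 t=56.30 w 0.048357437951581296 j6 0.72 F [-0.4  0.6  0.5]
```

View pics/w34.png

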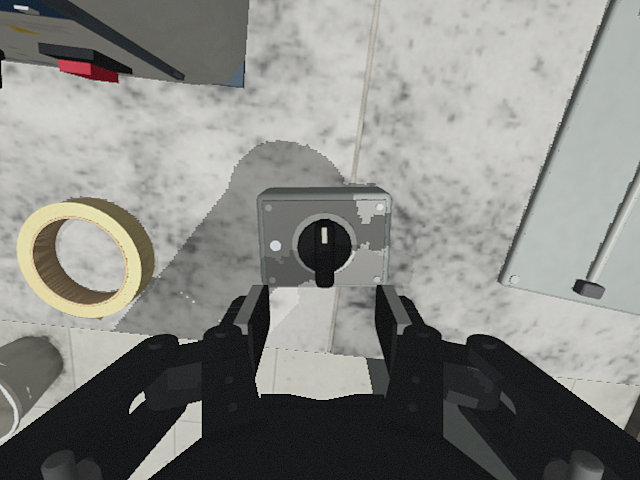

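Request:
move_arm(
  deltas=[
    [[-1,0.5,40,-0.011],[0,0,28,0],[0,0,8,0],[0,0,0,0],[0,0,0,0]],
  ],
)

```text
time: 56.92
position: [0.4575, 0.32, 0.0677]
tool_rot: [-3.14, -0.002, 0.127]
wrist_force: [-0.2, -0.1, -1.5]
gripper_width: 0.0484
```

```bash
python3 sw.py w35; python3 plan.py 0.4577 0.3198 0.064 0.127
```

```text
bar [323. 311.] 2412 ctr [458.7 319.9] size [12.5 43.2] longdir 7.5 z 0.0827 [22. 23. 24.]
bar [263. 314.] 294 ctr [453. 345.] size [ 3.7 28.2] longdir 8.1 z 0.0842 [22. 22. 23.]
bar [380. 312.] 294 ctr [460.  295.5] size [ 4.2 27.1] longdir 7.9 z 0.0844 [22. 24. 23.]
bar [237. 303.] 136 ctr [459. 356.] size [4.1 9. ] longdir 158.3 z 0.0849 [28. 30. 31.]
bar [407. 303.] 134 ctr [467.8 286.1] size [3.9 8.7] longdir 39.1 z 0.0849 [28. 29. 30.]
box [323. 261.] 14396 ctr [458.8 319.9] size [71.6 95.6] longdir 97.2 z 0.0492 [124. 125. 122.]
twist first: 0.000 (n=0.0); then shift mm [0.3 0.2 3.5] n=0.1 t=56.98 w 0.048524915870098766 j6 0.73 F [-0.3 -0.7  0.1]
```

View pics/w35.png

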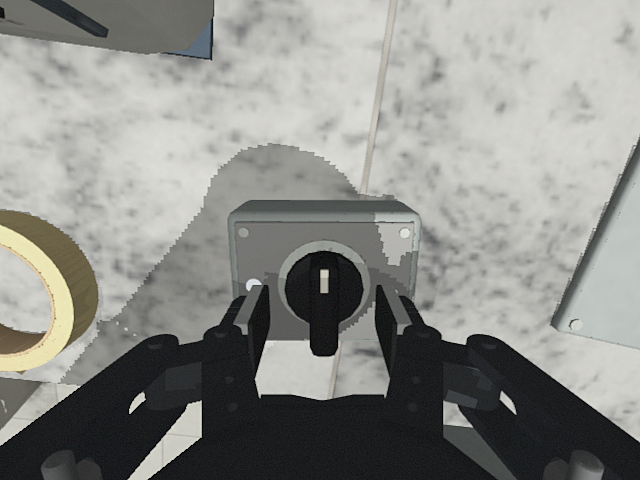

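The bar is centred at (323,311). Gripping and turning clockwise.

Request:
move_arm(
  deltas=[
    [[0,0,3,0],[0,0,0,0]],
  ],
)

```text
time: 57.22
position: [0.4567, 0.3192, 0.0627]
tool_rot: [-3.141, 0.0, 0.127]
wrist_force: [0.5, 0.7, 0.3]
gripper_width: 0.0487
```

Request:
move_arm(
  deltas=[
    [[0,0,0,0],[0,0,0,0],[0,0,0,0],[0,0,0,0]],
  ],
  fingers=255,
)

```text
time: 57.72
position: [0.4568, 0.3192, 0.0629]
tool_rot: [-3.142, -0.0, 0.127]
wrist_force: [-1.0, -0.5, 2.0]
gripper_width: 0.0118
```

Request:
move_arm(
  deltas=[
    [[0,0,0,0.12],[0,0,0,0.12],[0,0,0,0.12],[0,0,0,0.12],[0,0,0,0.12]],
  ],
)

```text
time: 58.35
position: [0.4569, 0.3199, 0.063]
tool_rot: [-3.14, 0.0, -0.476]
wrist_force: [-0.7, 1.5, 1.2]
gripper_width: 0.0117
```

Request:
move_arm(
  deltas=[
    [[0,0,0,0.12],[0,0,0,0.12],[0,0,0,0.12],[0,0,0,0.12],[0,0,0,0.08]],
  ],
)

```text
time: 58.98
position: [0.4573, 0.3203, 0.063]
tool_rot: [-3.139, 0.001, -1.035]
wrist_force: [2.6, 3.1, -1.6]
gripper_width: 0.0115
```

```bash
python3 sw.py w36; python3 -c "
from h import *
s=r.observe();print(s['tool_rot'],s['ft_torque'],s['wrist_force'])"
```

```text
bar [322. 314.] 2694 ctr [457.6 317.9] size [15.4 43.7] longdir 120.8 z 0.0827 [22. 23. 23.]
bar [281. 308.] 211 ctr [473.7 323. ] size [5.9 7.6] longdir 107.4 z 0.084 [29. 31. 32.]
bar [362. 308.] 203 ctr [445.6 306.1] size [5.9 7.1] longdir 132.5 z 0.0842 [29. 30. 32.]
box [327. 246.] 14371 ctr [458.  317.6] size [71.2 95. ] longdir 97.0 z 0.0491 [137. 139. 135.]
box [325. 366.] 337 ctr [430.8 359.8] size [14.1 19.8] longdir 30.8 z 0.049 [113. 114. 111.]
[-3.13913134e+00  1.11473176e-03 -1.03795667e+00] [ 0.99595693 -0.89167359  0.19285514] [ 2.87725903  2.82986118 -0.60159176]
```

Request:
move_arm(
  deltas=[
    [[0,0,0,0.05],[0,0,0,0],[0,0,0,0]],
  ],
)

```text
time: 59.4
position: [0.4573, 0.3203, 0.063]
tool_rot: [-3.139, 0.001, -1.08]
wrist_force: [4.1, 4.1, -1.6]
gripper_width: 0.0116
```

```bash
python3 sw.py w37|head -1; python3 -c "
from h import *
s=r.observe();print(s['tool_rot'],s['ft_torque'],s['wrist_force'])"
```

```text
bar [322. 315.] 2694 ctr [457.8 318. ] size [15.4 44. ] longdir 113.7 z 0.0828 [22. 23. 23.]
[-3.13908139e+00  1.29532914e-03 -1.08036141e+00] [ 1.3483132  -1.21438532  0.2118425 ] [ 3.3983358   3.4885917  -2.55879532]
```

Request:
move_arm(
  deltas=[
    [[0,0,0,0.05],[0,0,0,0],[0,0,0,0]],
  ],
)

```text
time: 59.82
position: [0.4574, 0.3203, 0.063]
tool_rot: [-3.139, 0.001, -1.129]
wrist_force: [4.0, 4.1, -2.5]
gripper_width: 0.0116
```

```bash
python3 sw.py w38|head -1; python3 -c "
from h import *
s=r.observe();print(s['tool_rot'],s['ft_torque'],s['wrist_force'])"
```

```text
bar [321. 314.] 2698 ctr [457.4 317.8] size [15.4 43.7] longdir 115.4 z 0.0828 [22. 23. 24.]
[-3.13908354e+00  1.02053383e-03 -1.12864664e+00] [ 1.29741461 -1.29305425  0.95685674] [ 3.93679988  4.51151855 -1.72341543]
```

View pics/w38.png

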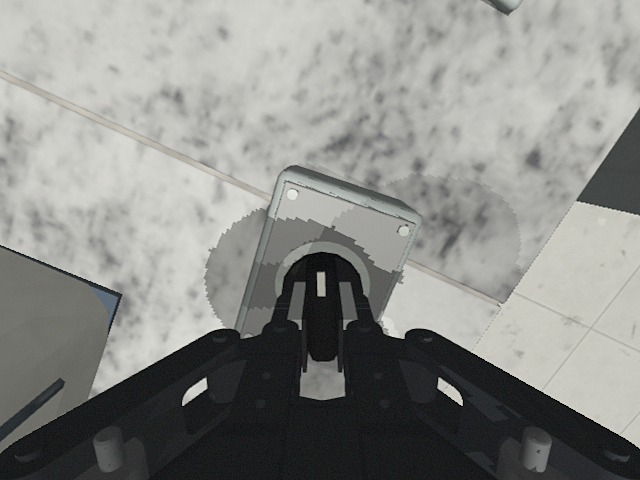

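The torque jumped from 0.2 to 0.96 N m at a turn of 1.25 rad, so it is on the stop. Opening to let it spring back.

Request:
move_arm(
  deltas=[
    [[0,0,0,0],[0,0,0,0],[0,0,0,0],[0,0,0,0]],
  ],
  fingers=0,
)

```text
time: 60.38
position: [0.4567, 0.3188, 0.0626]
tool_rot: [3.141, -0.001, -1.133]
wrist_force: [-0.1, -0.3, -0.4]
gripper_width: 0.0821
```

Request:
move_arm(
  deltas=[
    [[0,0,-20,0],[0,0,-40,0],[0,0,-50,0],[0,0,-50,0],[0,0,0,0]],
  ],
)

```text
time: 61.0
position: [0.4582, 0.3199, 0.2281]
tool_rot: [-3.134, 0.002, -1.133]
wrist_force: [0.1, 0.1, 0.4]
gripper_width: 0.0852
```

Request:
move_arm(
  deltas=[
    [[0,0,0,0],[0,0,0,0]],
  ],
)

```text
time: 61.25
position: [0.4564, 0.3188, 0.2211]
tool_rot: [3.139, -0.001, -1.133]
wrist_force: [0.5, -0.5, 0.8]
gripper_width: 0.0854
```

```bash
python3 sw.py w39; python3 - <<'E'
from m import *
c=cam('top'); save(c,'top3'); P=cloud(c); px=c['pixels']; g=cv2.cvtColor(px,cv2.COLOR_RGB2GRAY); z=P[...,2]
roi=(P[...,0]>0.3)&(P[...,0]<0.85)&(P[...,1]>-.5)&(P[...,1]<0.12)
rep(c,P,roi&(z<0.03)&(z>-0.003)&(P[...,1]<-0.17)&(g>150),0.005,'white',25)
rep(c,P,roi&(g<50)&(z>0.06)&(z<0.15),None,'black',25)
print(r.observe()['time'],r.observe()['wrist_force'])
E
```

```text
bar [321. 228.] 643 ctr [457.3 318.9] size [13.1 43.4] longdir 7.1 z 0.0827 [21. 22. 23.]
box [320. 215.] 5696 ctr [457.5 318.9] size [72.3 96.9] longdir 97.1 z 0.0491 [137. 138. 134.]
white [406. 132.] 27 ctr [ 842.1 -325. ] size [12.9 13.3] longdir 178.6 z 0.0333 [153. 154. 155.]
white [426. 219.] 125 ctr [ 612.6 -365.6] size [27.9 29.1] longdir 28.2 z 0.0201 [154. 154. 155.]
white [385. 253.] 154 ctr [ 532.5 -257.9] size [37.2 39.3] longdir 8.1 z 0.0075 [147. 146. 140.]
black [461. 119.] 44 ctr [ 847.2 -450.4] size [10.2 32. ] longdir 88.6 z 0.0744 [22. 36. 31.]
black [334. 204.] 90 ctr [ 637.7 -131.5] size [ 9.3 47.5] longdir 178.3 z 0.1031 [20. 19. 19.]
black [276. 229.] 134 ctr [584.7   5.3] size [13.3 57.3] longdir 82.6 z 0.0871 [21. 20. 20.]
61.35 [-0.69869274 -0.1896911   0.83142055]
```

View pics/w39.png

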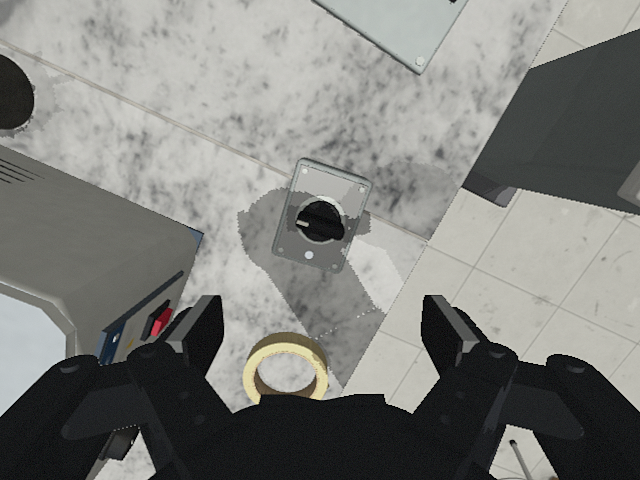

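View pics/top3.png

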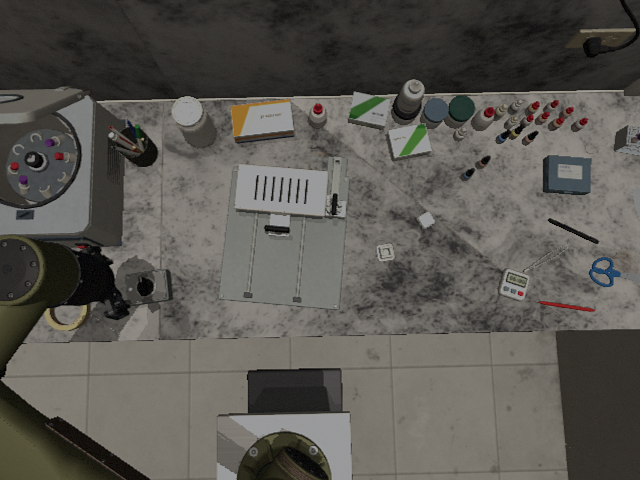

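The switch is back at rest: the bar at (321,228) points along 7.1°. The gauze (426,219) and tube stand (385,253) haven't moved, the carriage bar and plunger are as at the start, and the robot touches nothing. Handing in.

```bash
python3 -c "
from h import *
print(r.close_job())"
```

```text
the job is handed in; nothing more can be done
None
```

The job is done as asked and was handed in at about 61 s.

**What I did:**
1. I parked the plunger in the rest notch and drew the carriage fully out (119.5 mm, ending on its stop).
2. Three cassettes were present. I laid them flat and face up in the tray, 46 mm apart. One had been knocked aside by a couple of centimetres, so I measured it again before picking it up.
3. I pushed the carriage home and turned the plunger back so that it dropped.
4. I turned the start switch clockwise to its stop and let it go.

**Last checks:**
- **Cassettes:** with the carriage out, all three read 26.7–26.8 mm at their tops, apart from each other and square to the tray. They cannot be seen under the hood, so I did not check them again after pushing home.
- **Carriage and plunger:** the pull bar is back at its first position. The plunger handle's top is at 103.7 mm and its angle is as at the start, so it is down. I did not pull on the carriage to test the lock.
- **Switch:** at 1.25 rad of tool turn the torque rose from 0.2 to 0.96 N m, which shows the stop. After release it returned to 7.1°, against 7.4° before.
- **Everything else:** the gauze pack and tube stand have not moved, and the arm is clear of everything.

**Readings that disagreed:** the cassettes measured 18 mm on the gripper instead of 21 mm, and the bars about 1 mm narrow. Angle readings of the switch bar while it was gripped scattered by several degrees. Neither affected the result.

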